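# Charge the deburring tumbler and hold its bayonet cap home

## Task

Tip the feed pan of the small deburring tumbler up by its bar so that all four steel slugs drop into the drum, and let the pan back down level. Then take the cap by its grip, push it into the drum's mouth with its lugs through the slots, and, pressing against the spring, twist it a quarter turn clockwise (seen from above) to its stop. Finish still gripping the cap and holding it pressed fully home, do not let go, and leave the other things on the bench where they are.

Things in the scene. Friction and masses are not known exactly. Their poses are not given: they have to be found in the camera images.
- mouth (a point): centre of the drum's mouth at rim level, 115 mm above the bench. The drum (upright, grey, 120 mm across, 95 mm deep inside) is fixed to the bench; z is up, the feed pan stands on its +y side, a low motor on its +x side. The rim is a steel flange 10 mm thick with a round hole 73 mm across and two entry slots facing its +x and -x
- slot (a point): outer end, at rim level, of the entry slot on the mouth's +x side, 48 mm from the mouth's axis; the slot is 25 mm wide. The other slot lies opposite. Lugs that have passed the slots can turn under the flange only clockwise from above, a little over 90 degrees, to a fixed stop
- ring (a joint): how far the spring ring is pressed down, m. The ring (115 mm outside, 101 mm inside) surrounds the mouth and stands 8 mm above the rim at 0; flush at 0.008. It takes about 4 N to start and about 9 N to press it flush; released, it lifts the cap again
- pan (a joint): tilt of the feed pan, rad: 0 level (at rest), up to 1.15 fully tipped, with its spout over the mouth. The slugs slide out somewhere between 0.4 and 1.0. Its own weight and a weak return spring bring it down again; it takes a few N to lift
- pan_hinge (a point): middle of the pan's hinge, which runs along the mouth's x axis, 76 mm to the mouth's +y and 8 mm above the rim. With the pan level, its floor lies 60 mm above the hinge and runs from there 130 mm to +y, 44 mm wide inside, with walls 25 mm high; the drum's end is open
- pan_bar (a point): middle of the pan's lifting bar, round steel 12 mm thick, 66 mm free between its arms, parallel to the hinge, 45 mm beyond the pan's end wall. Level, it lies 175 mm to +y of the hinge and 82 mm above it; as the pan tips it swings up and over towards the drum about the hinge and may turn between the fingers. Axes: x along the bar, y away from the drum
- cap_grip (a point): centre of the cap's black bar grip: 66 mm long (x), 20 mm thick (y), 36 mm high, standing on the cap's round steel disc, 116 mm across, 8 mm thick. The cap (about 0.4 kg) starts right way up on the bench, this point 49 mm above the bench. The disc's underside is 26 mm below this point, so with the cap fully home this point is 26 mm above the mouth
- cap_lug (a point): tip of one of the two lugs at the foot of the cap's neck, on the cap's +x, in line with the grip, 44 mm from the axis; the other is opposite, and half a turn makes no difference. Lugs 14 mm wide, 7 mm high, their underside 49 mm below the grip's centre; neck 67 mm across, 23 mm long. They clear the flange's underside when the ring is pressed 2 mm or more
- slug0_center (a point): centre of a sawn steel slug, 24 x 24 x 22 mm, 95 g; the four start in a row in the feed pan
- slug1_center (a point): centre of a sawn steel slug, 24 x 24 x 22 mm, 95 g; the four start in a row in the feed pan
- slug2_center (a point): centre of a sawn steel slug, 24 x 24 x 22 mm, 95 g; the four start in a row in the feed pan
- slug3_center (a point): centre of a sawn steel slug, 24 x 24 x 22 mm, 95 g; the four start in a row in the feed pan
- pipe0: one of two identical upright pieces of steel pipe, 60 mm across, 100 mm high, open at both ends; bystander, not part of the job. Origin under its centre
- pipe1: the other upright piece of steel pipe, 60 mm across, 100 mm high; bystander. Origin under its centre
- brush: a hand brush lying on the bench; bystander. Handle towards its -x
- jar: a small closed jar of anti-spatter paste, 48 mm across and 60 mm high, upright; bystander. Origin under its centre
- angle: a 160 mm length of angle iron lying along its own y, 50 mm wide and 50 mm high; bystander. Origin under its centre
There are look-alikes about, which are no part of the job. Leave any green or yellow look-alike of the part that bears cap_grip alone.

How it is judged:
By the outcome, as a careful person would: the job done as asked, in the order asked, and still so for the second after the job is handed in, while the arm keeps its last pose, push and grip.
It also fails if it takes over 66 s, if anything falls off the work surface, if the arm or the gripper's body presses on something with over 40 N, if the wrist force passes 120 N, or if a joint passes its speed limit or range.

## Robot

A 6-joint arm with a two-finger parallel gripper is mounted at the origin on the work surface. World frame = base frame: x ahead of the robot, y to its left, z up, the work surface at z = 0. Lengths are in m, angles in degrees, forces in N, time in s.
With the tool pointing down it reaches from about 0.3 to 0.75 m from the base axis. Payload 8.5 kg.
Tool frame: the origin (TCP) lies between the finger pads; the fingertips stand 19 mm ahead of it and the grasp point (between the pads) is the TCP (tip_extent is the distance from the TCP to the fingertips, in m); z points along the fingers, y is the direction in which the jaws open and shut (so a half turn about z gives the same grasp; the last joint's range is limited). The gripper opens to 85 mm and grips with 20 to 120 N. Pads are 22 mm wide; open, the fingers measure 114 mm over their backs; the gripper's body (76 mm by 85 mm) begins 54 mm behind the grasp point. The pads swing forward as they close: fully open they stand 13 mm farther back than shut.
Start: joints at [-89.284, 21.807, 74.336, -0, 83.858, -12.336], TCP at [0.124, -0.536, 0.217] pointing down, gripper open.
Joint ranges: [-178.18, 178.18], [-50.72, 133.34], [12.68, 142.11], [-81.47, 261.47], [9.98, 163.14], [-165.26, 165.26]. Speed limits (degrees/s): [136.94, 136.94, 180, 180, 180, 180].

## Interface

Orientations are given as a 3x3 rotation matrix whose columns are the frame's x, y, z axes.
In Python, from rig import * gives the robot as it stands.
- The arm moves only by the tool apply_moves, never from a script. Its argument "plan" is a list of rows, each an object of numbers: "tx", "ty", "tz": the shift along the tool's x, y, z in cm; "rx", "ry", "rz": the turn, a rotation vector about the tool's x, y, z in rad; "grip": the closure, from 0 (fully open) to 1 (shut). A call has 1 to 12 rows; each row is the pose to reach, as a shift and turn from the pose commanded when the call began, along the tool's axes at that moment; what a row does not reach only later rows make up. A row lasts 1/8 s, in which the tool goes at most 62.5 mm and 10.7 degrees, less where a joint would pass 70% of its speed; a pose out of reach is approached as far as the arm can. A call with a gripper value outside its range is refused whole. The fingers move at their own pace and stop on an object; "newtons" is the grip in N (left out, the last holds). Time passes only in rows, so rows that repeat a pose let the fingers close. It gives the time, the measured TCP pose, the force and the opening at its end, in the units of the state.
- state(): the state, without advancing time (a new reading comes with each control period).
- read_camera(name): name is "scene" or "top" or "wrist"; returns a dict with "frame" (384x512x3 uint8, red, green, blue), "camera_matrix" (3x3 intrinsics, pixels), "k1" (the pictures are not rectified: a ray, as slopes to the right and down, at radius r is drawn at 1 + k1 r^2 times it, then the intrinsics apply), "view" (4x4, takes a point from world to camera coordinates); the wrist camera has in their place "mount" (4x4, takes a point from camera to tool coordinates, whose origin is the TCP and whose axes are the flange's). Camera axes: x right, y down, z forward; pixel columns grow to the right and rows downward; lengths in m; the calibration is good to about 2 mm. A picture is of the moment at which its call begins: read the wrist's pose just before it. There is no depth.
- sign_off(): hands the job in, once; it reports no verdict.
Trained networks look in the newest picture that a camera, given by its name, has taken for a name from the list of things; names that differ only in an ending like _2 or _b are one class to them, and where a whole thing is asked for, a point or a joint stands for the part that bears it (a point fixed in the world has none). Each returns a list of dicts, best first, with "score" (0 to 1); they miss things now and then, are a little off and sometimes report something else, mostly with a low value. They report only what shows in the picture. A call takes as long as a camera call. They do not tell look-alikes from the thing itself.
- recognise(camera, query): "point" ([x, y, z] in m, in world coordinates, good to about 4 mm: the middle of the surface that is visible of it).
- tip_of(camera, query): "point" ([x, y, z] in m, in world coordinates, good to about 4 mm: a listed point, or the origin of a listed thing).
The state is a dict: "time": time; "joint_pos": joint angles; "qd": joint speeds; "joint_efforts": joint torques, N m; "eef_pos": TCP position; "eef_rot": TCP orientation; "wrist_force": force on the tool from outside, world axes, zero at the start; "moment": the same for the moment, N m; "grip_width": finger opening in m.
Only numpy, scipy, OpenCV 4.12 (cv2) and the standard library are available. Lean on these libraries where they do the work, as an engineer would, in place of code of your own. Each camera call takes 0.05 s, during which the arm holds its last target.

## Working session

There is one attempt and no reset: what is moved stays moved. The work goes in short steps, Python scripts to look and compute and a tool call to move; the robot and the scene stay as the last step left them, time stands still between calls to the robot, and variables do not carry over. Pictures are saved under pics/ and viewed, and the job is handed in when it is done.

Besides the shell and the picture viewer there is one more tool, called after "Request:" as name(argument=value, ...), one argument or row to a line, values as JSON. apply_moves: Moves the arm, as the interface text tells. Its arguments: {"type":"object","properties":{"plan":{"type":"array","items":{"type":"object","properties":{"tx":{"type":"number"},"ty":{"type":"number"},"tz":{"type":"number"},"rx":{"type":"number"},"ry":{"type":"number"},"rz":{"type":"number"},"grip":{"type":"number"}}}},"newtons":{"type":"number"}},"required":["plan"]}

```bash
mkdir -p pics; ls; python3 - <<'E'
from rig import *
import cv2
print(state())
for n in ["scene","top","wrist"]:
    r=read_camera(n); cv2.imwrite(f"pics/{n}0.png",r["frame"][:,:,::-1]); print(n,{k:v for k,v in r.items() if k!="frame"})
E
```

```text
pics
{'time': 0.0, 'joint_pos': array([-8.92853548e+01,  2.18437714e+01,  7.43864407e+01, -8.45839557e-05,
        8.38583007e+01, -1.23361920e+01]), 'qd': array([ 0.04710151, -0.02921032,  0.02480433, -0.0570902 ,  0.02449317,
       -0.02755125]), 'joint_efforts': array([ 2.49334498e-04, -4.48460269e+01, -2.31278104e+01, -1.83874768e-04,
        4.72597589e-03, -7.72488761e-06]), 'eef_pos': array([ 0.1241879 , -0.53546545,  0.2162758 ]), 'eef_rot': array([[ 9.74170055e-01,  2.25815641e-01, -2.07358377e-05],
       [ 2.25815403e-01, -9.74168886e-01,  1.54470178e-03],
       [ 3.28617614e-04, -1.50948469e-03, -9.99998807e-01]]), 'wrist_force': array([-0.39687778,  0.02417699, -0.11477273]), 'moment': array([-0.02334897, -0.01092881,  0.01545886]), 'grip_width': 0.08552352159542295}
scene {'camera_matrix': array([[499.85553806,   0.        , 251.14319903],
       [  0.        , 499.85553806, 191.96331579],
       [  0.        ,   0.        ,   1.        ]]), 'k1': 0.0321431108147451, 'view': array([[-0.83387552,  0.55180744, -0.01265598,  0.48086864],
       [ 0.47024465,  0.69824075,
[... 468 characters left out ...]
778,  0.55884816],
       [ 0.13919603, -0.01480465, -0.99015417,  1.17568717],
       [ 0.        ,  0.        ,  0.        ,  1.        ]])}
wrist {'camera_matrix': array([[300.82633978,   0.        , 263.17915181],
       [  0.        , 300.82633978, 190.71298423],
       [  0.        ,   0.        ,   1.        ]]), 'k1': 0.015062067139778767, 'mount': array([[-1.20655565e-04, -9.53044469e-01, -3.02830358e-01,
         7.70255871e-02],
       [ 9.99999675e-01,  1.26489407e-04, -7.96503882e-04,
         7.77903060e-04],
       [ 7.97408451e-04, -3.02830356e-01,  9.53044144e-01,
        -1.55590183e-01],
       [ 0.00000000e+00,  0.00000000e+00,  0.00000000e+00,
         1.00000000e+00]])}
```

View pics/scene0.png

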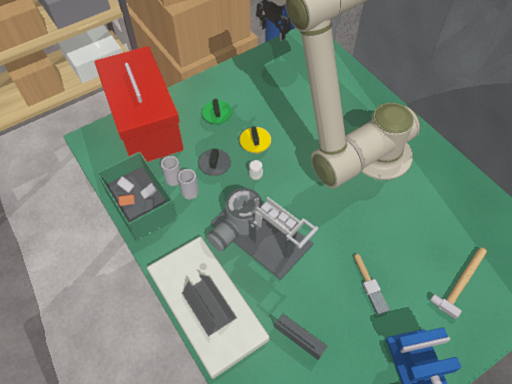

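View pics/top0.png

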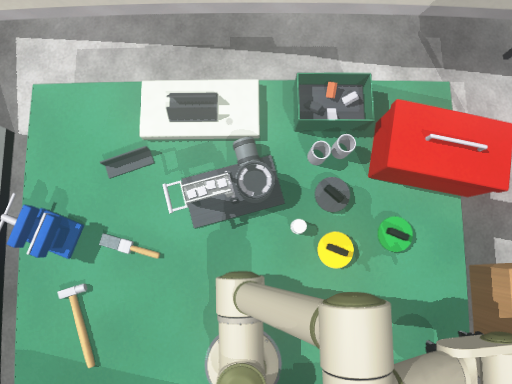

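View pics/wrist0.png

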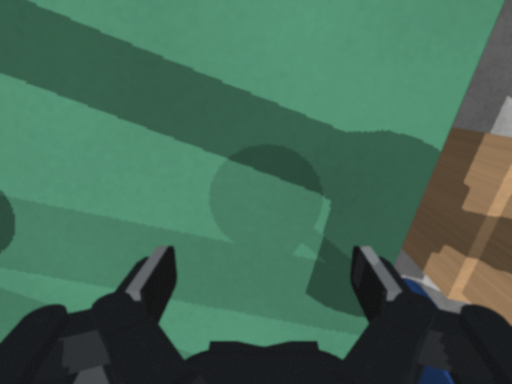

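```bash
python3 - <<'E'
from rig import *
import numpy as np
np.set_printoptions(precision=4,suppress=True)
for cam in ["scene","top"]:
    for q in ["mouth","slot","pan_hinge","pan_bar","cap_grip","cap_lug","slug0_center","pipe0","brush","jar","angle"]:
        for f in (tip_of,):
            print(cam,q,[(np.round(d["point"],4).tolist(),round(d["score"],2)) for d in f(cam,q)][:5])
print(state()["time"])
E
```

```text
scene mouth [([0.6515, 0.3787, 0.0], 0.67), ([0.5739, -0.0421, 0.1162], 0.6)]
scene slot [([0.6208, -0.0292, 0.1124], 0.9)]
scene pan_hinge [([0.5548, 0.0293, 0.1196], 0.58), ([0.6895, -0.3343, 0.0041], 0.31)]
scene pan_bar [([0.5301, 0.1046, 0.1956], 0.66), ([0.5092, 0.2031, 0.1979], 0.57)]
scene cap_grip [([0.3564, -0.3035, 0.0502], 0.97), ([0.403, -0.4984, 0.0465], 0.9), ([0.5339, -0.2935, 0.052], 0.87)]
scene cap_lug [([0.569, -0.2647, 0.0011], 0.9), ([0.3775, -0.2602, -0.0], 0.8), ([0.4223, -0.4568, 0.0019], 0.61)]
scene slug0_center [([0.5548, 0.0529, 0.1938], 0.47)]
scene pipe0 [([0.6687, -0.248, -0.0001], 0.97), ([0.691, -0.3345, 0.0037], 0.68)]
scene brush [([0.5231, 0.1343, 0.1903], 0.74), ([0.3718, 0.3647, 0.0029], 0.66)]
scene jar [([0.4361, -0.1848, -0.001], 0.53)]
scene angle [([0.6497, 0.3777, -0.0021], 0.96)]
top mouth [([0.5749, -0.0407, 0.1125], 0.92)]
top slot [([0.6208, -0.0308, 0.1163], 0.59)]
top pan_hinge [([0.553, 0.0289, 0.1239], 0.87)]
top pan_bar [([0.5128, 0.199, 0.2041], 0.89)]
top cap_grip [([0.4082, -0.5033, 0.0496], 0.87), ([0.5387, -0.2987, 0.0484], 0.7), ([0.3617, -0.3056, 0.0464], 0.62), ([0.6553, 0.3802, 0.0011], 0.47)]
top cap_lug [([0.3788, -0.2614, 0.0002], 0.76), ([0.4238, -0.4567, 0.0018], 0.64), ([0.5696, -0.2649, 0.0057], 0.63)]
top slug0_center [([0.5544, 0.0497, 0.1914], 0.38)]
top pipe0 [([0.6915, -0.3351, -0.0013], 0.84)]
top brush [([0.3734, 0.3627, 0.0027], 0.94)]
top jar [([0.4386, -0.1825, -0.001], 0.69), ([0.5494, 0.0772, 0.1966], 0.25)]
top angle [([0.6528, 0.3794, 0.0002], 0.94)]
1.25
```

```bash
cat > h.py <<'E'
import numpy as np, cv2
np.set_printoptions(precision=4,suppress=True)
def VK(r,st=None):
    if "view" in r: return np.array(r["view"])
    M=np.eye(4); M[:3,:3]=st["eef_rot"]; M[:3,3]=st["eef_pos"]
    return np.linalg.inv(M@np.array(r["mount"]))
def proj(P,r,V):
    P=np.atleast_2d(P); c=P@V[:3,:3].T+V[:3,3]; s=c[:,:2]/c[:,2:]
    s=s*(1+r["k1"]*(s**2).sum(1,keepdims=True)); K=r["camera_matrix"]
    return s*[K[0,0],K[1,1]]+[K[0,2],K[1,2]]
def toplane(uv,z,r,V):
    K=r["camera_matrix"]; d=cv2.undistortPoints(np.float64(uv).reshape(-1,1,2),K,np.array([r["k1"],0,0,0,0.])).reshape(-1,2)
    d=np.c_[d,np.ones(len(d))]@V[:3,:3]; o=-V[:3,:3].T@V[:3,3]
    return o+d*((z-o[2])/d[:,2])[:,None]
def crop(im,x0,y0,w,h,s,fn):
    cv2.imwrite(fn,cv2.resize(im[y0:y0+h,x0:x0+w],None,fx=s,fy=s,interpolation=cv2.INTER_CUBIC))
E
python3 - <<'E'
from h import *
a=cv2.imread("pics/scene0.png"); b=cv2.imread("pics/top0.png")
A=cv2.resize(a[90:280,180:330],None,fx=2.6,fy=2.6,interpolation=cv2.INTER_CUBIC)
B=cv2.resize(b[120:280,160:420],None,fx=3,fy=3,interpolation=cv2.INTER_CUBIC)
cv2.imwrite("pics/c1.png",A);cv2.imwrite("pics/c2.png",B)
E
```

```text
(no output)
```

View pics/c1.png

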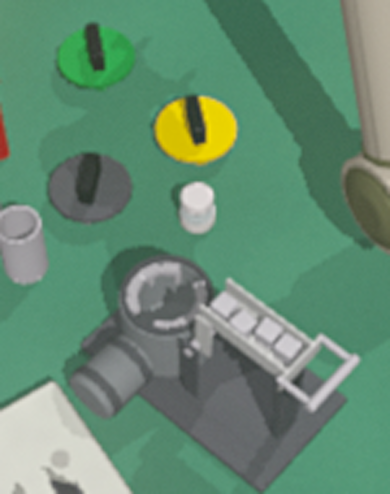

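View pics/c2.png

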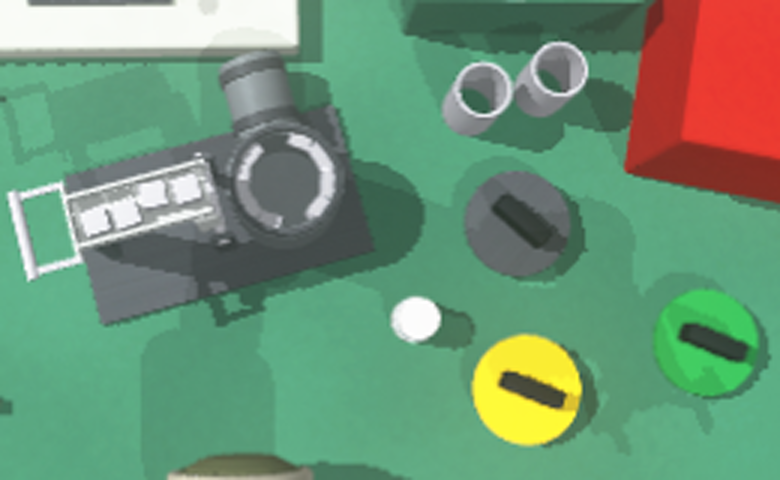

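Candidates for the cap: grey disc (scene 213,161; top 333,194), yellow (scene 255,140), green (scene 216,111). The crop shows the grey one with the black bar grip, so that is the one I choose. Bar first.

Request:
apply_moves(
  plan=[
    {"tx":10,"ty":-11,"tz":-7.4,"grip":0.5},
    {"tx":54.3,"ty":-63,"tz":-8.5,"rz":-0.03,"grip":0.5},
    {"tx":54.3,"ty":-63,"tz":-8.5,"rz":-0.03,"grip":0.5},
    {"tx":54.3,"ty":-63,"tz":-8.5,"rz":-0.03,"grip":0.5},
    {"tx":54.3,"ty":-63,"tz":-8.5,"rz":-0.03,"grip":0.5},
    {"tx":54.3,"ty":-63,"tz":-8.5,"rz":-0.03,"grip":0.5},
    {"tx":54.3,"ty":-63,"tz":-8.5,"rz":-0.03,"grip":0.5},
    {"tx":54.3,"ty":-63,"tz":-8.5,"rz":-0.03,"grip":0.5},
    {"tx":54.3,"ty":-63,"tz":-8.5,"rz":-0.03,"grip":0.5},
    {"tx":54.3,"ty":-63,"tz":-8.5,"rz":-0.03,"grip":0.5},
    {"tx":54.3,"ty":-63,"tz":-8.5,"rz":-0.03,"grip":0.5},
    {"tx":54.3,"ty":-63,"tz":-8.5,"rz":-0.03,"grip":0.5},
  ],
)

```text
validation failed for argument at $.pl...
```

Request:
apply_moves(
  plan=[
    {"tx":5.0,"ty":-5.0,"tz":-5.0,"grip":0.5},
  ],
  newtons=40,
)

```text
validation failed for argument at $.pl...
```

Request:
apply_moves(
  plan=[
    {"tx":3.0,"ty":-3.0,"tz":-4.0,"rx":0.0,"ry":0.0,"rz":0.0,"grip":0.5},
  ],
  newtons=40,
)

```text
time: 1.38
eef_pos: [0.1459, -0.4996, 0.2546]
eef_rot: [[0.975, 0.223, -0.0], [0.223, -0.975, 0.006], [0.001, -0.006, -1.0]]
wrist_force: [0.5, 0.2, 1.0]
grip_width: 0.0697
```

```bash
python3 - <<'E'
from rig import *
s=state();print(s["time"],s["eef_pos"],s["grip_width"])
E
```

```text
1.375 [ 0.14585042 -0.49964138  0.25458577] 0.06967456443393512
```

Request:
apply_moves(
  plan=[
    {"tx":51.3,"ty":-60.0,"tz":-4.0,"rx":0,"ry":0,"rz":-0.03,"grip":0.5},
    {"tx":51.3,"ty":-60.0,"tz":-4.0,"rx":0,"ry":0,"rz":-0.03,"grip":0.5},
    {"tx":51.3,"ty":-60.0,"tz":-4.0,"rx":0,"ry":0,"rz":-0.03,"grip":0.5},
    {"tx":51.3,"ty":-60.0,"tz":-4.0,"rx":0,"ry":0,"rz":-0.03,"grip":0.5},
    {"tx":51.3,"ty":-60.0,"tz":-4.0,"rx":0,"ry":0,"rz":-0.03,"grip":0.5},
    {"tx":51.3,"ty":-60.0,"tz":-4.0,"rx":0,"ry":0,"rz":-0.03,"grip":0.5},
    {"tx":51.3,"ty":-60.0,"tz":-4.0,"rx":0,"ry":0,"rz":-0.03,"grip":0.5},
    {"tx":51.3,"ty":-60.0,"tz":-4.0,"rx":0,"ry":0,"rz":-0.03,"grip":0.5},
    {"tx":51.3,"ty":-60.0,"tz":-4.0,"rx":0,"ry":0,"rz":-0.03,"grip":0.5},
    {"tx":51.3,"ty":-60.0,"tz":-4.0,"rx":0,"ry":0,"rz":-0.03,"grip":0.5},
    {"tx":51.3,"ty":-60.0,"tz":-4.0,"rx":0,"ry":0,"rz":-0.03,"grip":0.5},
    {"tx":51.3,"ty":-60.0,"tz":-4.0,"rx":0,"ry":0,"rz":-0.03,"grip":0.5},
  ],
)

```text
time: 2.88
eef_pos: [0.4929, 0.1669, 0.2951]
eef_rot: [[0.967, 0.255, 0.001], [0.255, -0.967, -0.0], [0.0, 0.0, -1.0]]
wrist_force: [0.7, -1.2, 0.2]
grip_width: 0.0428
```

```bash
cat > look.py <<'E'
import sys
from rig import *
from h import *
import pickle
def look(n,fn):
    s=state(); r=read_camera(n); V=VK(r,s); cv2.imwrite("pics/"+fn,r["frame"][:,:,::-1]); pickle.dump((s,r,V),open("pics/"+fn[:-4]+".pkl","wb"))
    print(s["time"],s["eef_pos"],s["wrist_force"],s["grip_width"],s["joint_pos"]); return s,r,V
if __name__=="__main__": 
    s,r,V=look(sys.argv[1],sys.argv[2])
    for q in sys.argv[3:]:
        print(q,[(np.round(d["point"],4).tolist(),round(d["score"],2)) for d in tip_of(sys.argv[1],q)][:4])
E
python3 look.py wrist w1.png pan_bar mouth
```

```text
2.875 [0.4929 0.1669 0.2951] [ 0.7485 -1.1724  0.1947] 0.04283307494223987 [ 5.6667 16.1967 69.8997 -0.0112 93.8743 80.8747]
pan_bar [([0.5112, 0.1955, 0.208], 0.93)]
mouth [([0.5764, -0.0428, 0.1127], 0.97)]
```

View pics/w1.png

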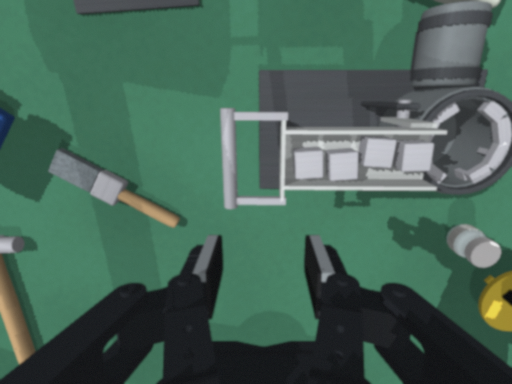

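```bash
python3 - <<'E'
from h import *
import pickle
from scipy.optimize import least_squares
s,r,V=pickle.load(open("pics/w1.pkl","rb"))
im=cv2.imread("pics/w1.png")
P=toplane([[228,110],[230,207],[229,159]],0.205,r,V);print(P, np.degrees(np.arctan2(*(P[0]-P[1])[1::-1])))
cv2.imwrite("pics/w1m.png",cv2.resize(im[70:220,210:512],None,fx=2.6,fy=2.6,interpolation=cv2.INTER_CUBIC))
# predicted geometry
m=np.array([.576,-.042]);y=np.radians(14.8);X=np.array([np.cos(y),np.sin(y)]);Y=np.array([-X[1],X[0]])
print(m+251e-3*Y)
E
```

```text
[[0.5495 0.21   0.205 ]
 [0.4703 0.1903 0.205 ]
 [0.5115 0.2005 0.205 ]] 13.961111824428093
[0.5119 0.2007]
```

View pics/w1m.png

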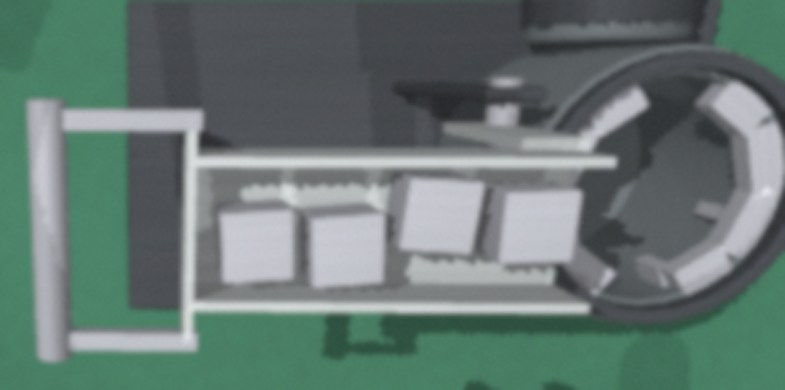

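Request:
apply_moves(
  plan=[
    {"tx":2.7,"ty":-2.8,"tz":2.0,"rx":0,"ry":0,"rz":0,"grip":0.5},
    {"tx":2.7,"ty":-2.8,"tz":2.0,"rx":0,"ry":0,"rz":0,"grip":0.5},
    {"tx":2.7,"ty":-2.8,"tz":6.0,"rx":0,"ry":0,"rz":0,"grip":0.5},
    {"tx":2.7,"ty":-2.8,"tz":9.0,"rx":0,"ry":0,"rz":0,"grip":0.5},
    {"tx":2.7,"ty":-2.8,"tz":9.0,"rx":0,"ry":0,"rz":0,"grip":0.5},
  ],
  newtons=40,
)

```text
time: 3.65
eef_pos: [0.5102, 0.1973, 0.2041]
eef_rot: [[0.967, 0.254, -0.003], [0.254, -0.967, -0.001], [-0.004, -0.0, -1.0]]
wrist_force: [-0.9, 0.8, 0.3]
grip_width: 0.0424
```

```bash
python3 look.py wrist w2.png
```

```text
3.65 [0.5102 0.1973 0.2041] [-0.8823  0.7738  0.2923] 0.0424108078475228 [ 8.7462 22.1547 75.9754 -0.0167 82.07   84.0557]
```

View pics/w2.png

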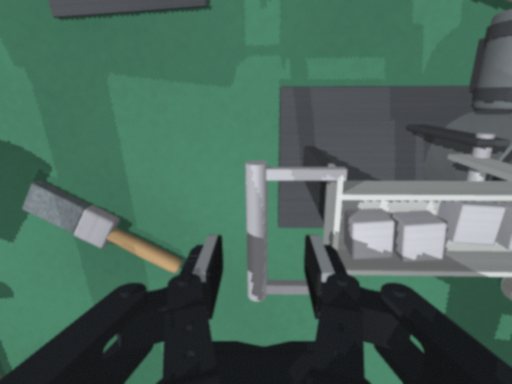

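Request:
apply_moves(
  plan=[
    {"tx":0.3,"ty":-0.3,"tz":0,"rx":0,"ry":0,"rz":0,"grip":0.5},
    {"tx":0.3,"ty":-0.3,"tz":0,"rx":0,"ry":0,"rz":0,"grip":1.0},
    {"tx":0.3,"ty":-0.3,"tz":0,"rx":0,"ry":0,"rz":0,"grip":1.0},
    {"tx":0.3,"ty":-0.3,"tz":0,"rx":0,"ry":0,"rz":0,"grip":1.0},
    {"tx":0.3,"ty":-0.3,"tz":0,"rx":0,"ry":0,"rz":0,"grip":1.0},
  ],
  newtons=40,
)

```text
time: 4.32
eef_pos: [0.5134, 0.2024, 0.2049]
eef_rot: [[0.967, 0.255, 0.0], [0.255, -0.967, 0.0], [0.0, 0.0, -1.0]]
wrist_force: [0.6, 0.1, 0.3]
grip_width: 0.0001
```

```bash
python3 look.py wrist w3.png pan_bar; python3 - <<'E'
import numpy as np
# bar arc offsets in tool cm: ty positive = toward drum (-drum y), tz negative = up
for t in np.arange(0,1.16,0.1):
    a=np.arctan2(82,175)+t; R=np.hypot(82,175)
    print(round(t,2), round((175-R*np.cos(a))/10,2), round(-(R*np.sin(a)-82)/10,2))
E
```

```text
4.325 [0.5134 0.2024 0.2049] [0.5751 0.0872 0.2988] 7.383317491092732e-05 [ 9.2228 22.4969 75.2742 -0.0002 82.2273 84.4489]
pan_bar [([0.5111, 0.1978, 0.2047], 0.74)]
0.0 0.0 -0.0
0.1 0.91 -1.71
0.2 1.98 -3.31
0.3 3.2 -4.81
0.4 4.57 -6.17
0.5 6.07 -7.39
0.6 7.69 -8.45
0.7 9.4 -9.35
0.8 11.19 -10.07
0.9 13.05 -10.61
1.0 14.94 -10.96
1.1 16.87 -11.12
```

View pics/w3.png

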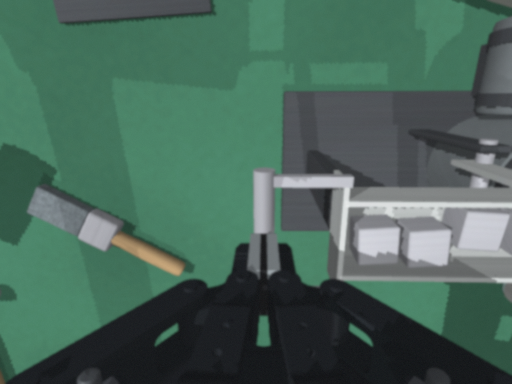

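```bash
python3 - <<'E'
from rig import *
from h import *
import pickle
for n in ["scene","top"]:
    r=read_camera(n); V=VK(r); f=r["frame"][:,:,::-1].copy()
    cv2.imwrite(f"pics/{n}1.png",f); pickle.dump((None,r,V),open(f"pics/{n}1.pkl","wb"))
    for z in (.165,.185,.205): 
        c=np.array([.5115,.2005,z]); X=np.array([.968,.25,0])
        print(n,z,proj([c-.033*X,c+.033*X],r,V))
a=cv2.imread("pics/scene0.png")[190:260,230:330]; b=cv2.imread("pics/top0.png")[165:225,150:250]
a=cv2.resize(a,None,fx=7,fy=7,interpolation=cv2.INTER_CUBIC);b=cv2.resize(b,None,fx=7,fy=7,interpolation=cv2.INTER_CUBIC)
cv2.imwrite("pics/a7.png",a);cv2.imwrite("pics/b7.png",b)
cv2.imwrite("pics/s1c.png",cv2.resize(cv2.imread("pics/scene1.png")[150:270,200:350],None,fx=5,fy=5,interpolation=cv2.INTER_CUBIC))
E
```

```text
scene 0.165 [[313.0444 235.2271]
 [299.0968 250.1478]]
scene 0.185 [[313.6624 232.0653]
 [299.5637 247.1012]]
scene 0.205 [[314.2947 228.8309]
 [300.0417 243.9836]]
top 0.165 [[173.3032 210.1817]
 [168.0861 188.2405]]
top 0.185 [[171.8193 209.6001]
 [166.5209 187.2587]]
top 0.205 [[170.2795 208.9964]
 [164.8972 186.2401]]
```

View pics/a7.png

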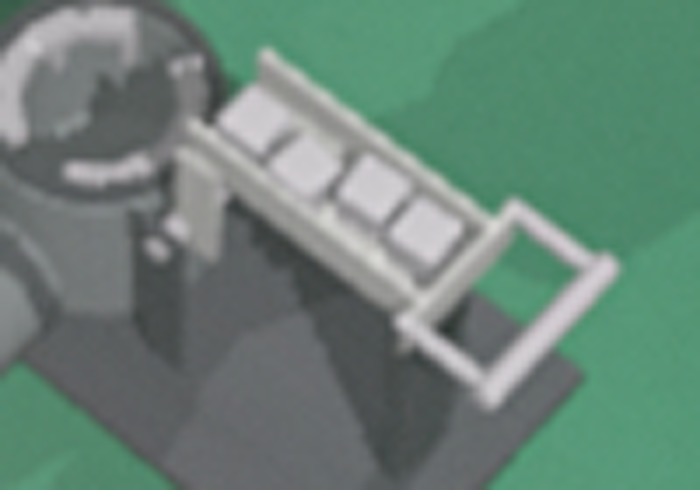

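View pics/b7.png

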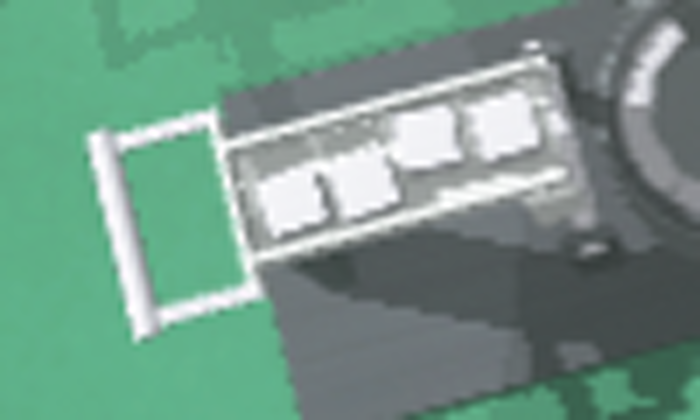

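View pics/s1c.png

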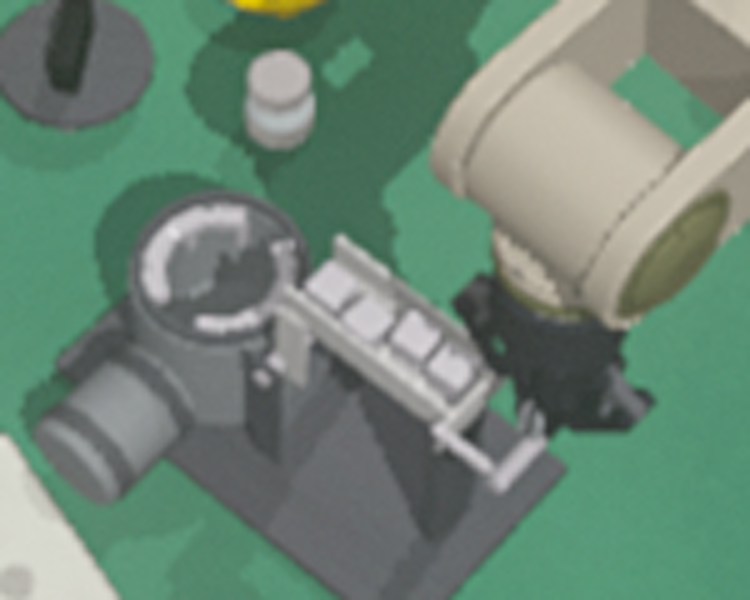

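```bash
python3 - <<'E'
from h import *
import pickle
X=np.array([.968,.25,0])
for w in ["w1","w2","w3"]:
    s,r,V=pickle.load(open(f"pics/{w}.pkl","rb"))
    for z in (.165,.185,.205):
        c=np.array([.5115,.2005,z])
        print(w,z,proj([c-.033*X,c+.033*X,c+.039*X],r,V).round(0).tolist())
    print("tcp",proj([s["eef_pos"],s["eef_pos"]+s["eef_rot"][:,2]*.019],r,V))
s,r,V=pickle.load(open(f"pics/scene1.pkl","rb"))
s=pickle.load(open(f"pics/w3.pkl","rb"))[0]
print("scene tcp",(proj([s["eef_pos"],s["eef_pos"]+s["eef_rot"][:,2]*.019],r,V)-[200,150])*5)
E
```

```text
w1 0.165 [[234.0, 184.0], [233.0, 115.0], [233.0, 108.0]]
w1 0.185 [[232.0, 190.0], [230.0, 116.0], [230.0, 109.0]]
w1 0.205 [[230.0, 197.0], [228.0, 118.0], [228.0, 110.0]]
tcp [[262.0813 236.7873]
 [262.2099 223.2573]]
w2 0.165 [[258.0, 251.0], [258.0, 162.0], [258.0, 153.0]]
w2 0.185 [[258.0, 266.0], [258.0, 169.0], [258.0, 159.0]]
w2 0.205 [[257.0, 284.0], [257.0, 178.0], [257.0, 167.0]]
tcp [[262.0785 236.7998]
 [262.2074 223.2686]]
w3 0.165 [[264.0, 256.0], [265.0, 168.0], [265.0, 159.0]]
w3 0.185 [[264.0, 271.0], [265.0, 176.0], [265.0, 166.0]]
w3 0.205 [[264.0, 290.0], [265.0, 185.0], [265.0, 174.0]]
tcp [[262.0803 236.7889]
 [262.209  223.2588]]
scene tcp [[535.5357 435.7663]
 [532.8946 450.8372]]
```

```bash
python3 - <<'E'
from h import *
a=cv2.imread("pics/scene1.png")[205:255,275:335]; b=cv2.imread("pics/w3.png")[150:300,200:330]
a=cv2.resize(a,None,fx=10,fy=10,interpolation=cv2.INTER_CUBIC);b=cv2.resize(b,None,fx=4,fy=4,interpolation=cv2.INTER_CUBIC)
cv2.imwrite("pics/a8.png",a);cv2.imwrite("pics/b8.png",b)
E
```

```text
(no output)
```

View pics/a8.png

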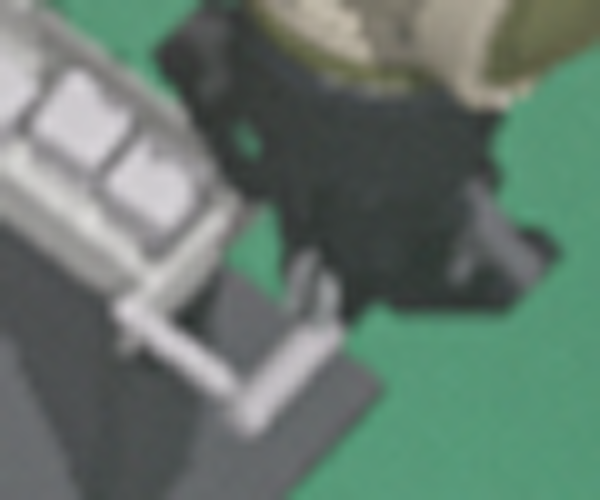

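View pics/b8.png

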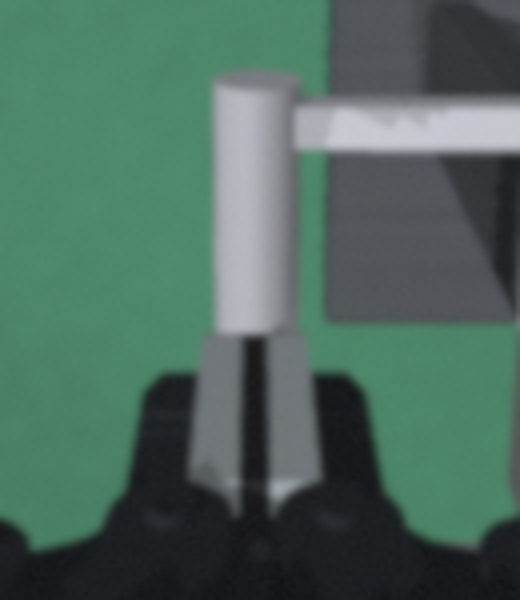

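Request:
apply_moves(
  plan=[
    {"tx":0,"ty":0,"tz":0,"rx":0,"ry":0,"rz":0,"grip":0.5},
    {"tx":0,"ty":0,"tz":0,"rx":0,"ry":0,"rz":0,"grip":0.5},
    {"tx":0,"ty":0,"tz":0,"rx":0,"ry":0,"rz":0,"grip":0.5},
  ],
)

```text
time: 4.9
eef_pos: [0.5134, 0.2024, 0.2049]
eef_rot: [[0.967, 0.255, -0.0], [0.255, -0.967, 0.0], [-0.0, -0.0, -1.0]]
wrist_force: [-0.6, -0.8, 0.2]
grip_width: 0.0426
```

```bash
python3 look.py wrist w4.png; python3 - <<'E'
from rig import *
from h import *
r=read_camera("scene");cv2.imwrite("pics/scene2.png",r["frame"][:,:,::-1])
a=cv2.imread("pics/scene2.png")[205:255,275:335]; b=cv2.imread("pics/w4.png")[150:300,180:350]
a=cv2.resize(a,None,fx=7,fy=7,interpolation=cv2.INTER_CUBIC);b=cv2.resize(b,None,fx=2.2,fy=2.2*350/330,interpolation=cv2.INTER_CUBIC)
h=min(len(a),len(b));cv2.imwrite("pics/a9.png",np.hstack([a[:h],b[:h]]))
E
```

```text
4.9 [0.5134 0.2024 0.2049] [-0.589  -0.8158  0.2313] 0.042585882381688034 [ 9.2209 22.5007 75.2789  0.001  82.2232 84.4501]
```

View pics/a9.png

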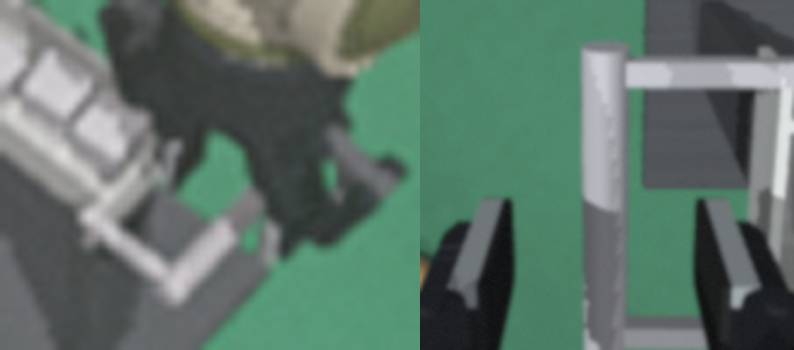

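Request:
apply_moves(
  plan=[
    {"tx":0,"ty":0,"tz":1.0,"rx":0,"ry":0,"rz":0,"grip":0.5},
    {"tx":0,"ty":0,"tz":1.8,"rx":0,"ry":0,"rz":0,"grip":0.5},
    {"tx":0,"ty":0,"tz":1.8,"rx":0,"ry":0,"rz":0,"grip":1.0},
    {"tx":0,"ty":0,"tz":1.8,"rx":0,"ry":0,"rz":0,"grip":1.0},
    {"tx":0,"ty":0,"tz":1.8,"rx":0,"ry":0,"rz":0,"grip":1.0},
  ],
  newtons=40,
)

```text
time: 5.62
eef_pos: [0.5135, 0.2021, 0.187]
eef_rot: [[0.967, 0.255, 0.0], [0.255, -0.967, -0.0], [0.0, 0.0, -1.0]]
wrist_force: [0.0, -2.3, -1.4]
grip_width: 0.0097
```

```bash
python3 look.py wrist w5.png; python3 - <<'E'
from rig import *
from h import *
r=read_camera("scene");cv2.imwrite("pics/scene3.png",r["frame"][:,:,::-1])
a=cv2.imread("pics/scene3.png")[205:255,275:335]; b=cv2.imread("pics/w5.png")[150:300,180:350]
a=cv2.resize(a,None,fx=7,fy=7,interpolation=cv2.INTER_CUBIC);b=cv2.resize(b,None,fx=2.2,fy=2.2*350/330,interpolation=cv2.INTER_CUBIC)
h=min(len(a),len(b));cv2.imwrite("pics/a10.png",np.hstack([a[:h],b[:h]]))
E
```

```text
5.625 [0.5135 0.2021 0.187 ] [ 0.0373 -2.2966 -1.359 ] 0.009719091276365383 [ 9.2077 23.319  77.0479 -0.0279 79.626  84.4503]
```

View pics/a10.png

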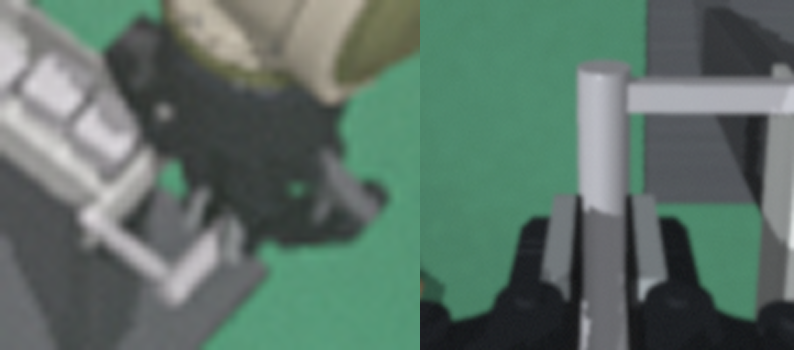

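Request:
apply_moves(
  plan=[
    {"tx":0,"ty":0,"tz":0,"rx":0,"ry":0,"rz":0,"grip":0.65},
    {"tx":0,"ty":0,"tz":0.5,"rx":0,"ry":0,"rz":0,"grip":0.65},
    {"tx":0,"ty":0,"tz":1.0,"rx":0,"ry":0,"rz":0,"grip":0.65},
    {"tx":0,"ty":0,"tz":1.0,"rx":0,"ry":0,"rz":0,"grip":1.0},
    {"tx":0,"ty":0,"tz":1.0,"rx":0,"ry":0,"rz":0,"grip":1.0},
    {"tx":0,"ty":0,"tz":1.0,"rx":0,"ry":0,"rz":0,"grip":1.0},
  ],
  newtons=40,
)

```text
time: 6.48
eef_pos: [0.5133, 0.202, 0.1767]
eef_rot: [[0.967, 0.255, -0.001], [0.255, -0.967, -0.001], [-0.001, 0.001, -1.0]]
wrist_force: [-0.6, -3.5, -2.1]
grip_width: 0.01
```

```bash
python3 look.py wrist w6.png
```

```text
6.475 [0.5133 0.202  0.1767] [-0.5936 -3.5477 -2.1098] 0.009970004372042316 [ 9.2039 23.8265 78.0193 -0.0358 78.1944 84.4502]
```

View pics/w6.png

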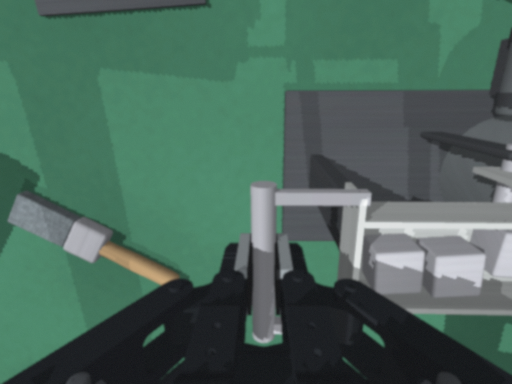

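Request:
apply_moves(
  plan=[
    {"tx":0,"ty":0.43,"tz":-0.86,"rx":0,"ry":0,"rz":0,"grip":1.0},
    {"tx":0,"ty":1.42,"tz":-2.52,"rx":0,"ry":0,"rz":0,"grip":1.0},
    {"tx":0,"ty":3.2,"tz":-4.81,"rx":0,"ry":0,"rz":0,"grip":1.0},
    {"tx":0,"ty":5.31,"tz":-6.8,"rx":0,"ry":0,"rz":0,"grip":1.0},
    {"tx":0,"ty":7.69,"tz":-8.45,"rx":0,"ry":0,"rz":0,"grip":1.0},
    {"tx":0,"ty":10.29,"tz":-9.73,"rx":0,"ry":0,"rz":0,"grip":1.0},
    {"tx":0,"ty":13.05,"tz":-10.61,"rx":0,"ry":0,"rz":0,"grip":1.0},
    {"tx":0,"ty":14.94,"tz":-10.96,"rx":0,"ry":0,"rz":0,"grip":1.0},
    {"tx":0,"ty":16.49,"tz":-11.1,"rx":0,"ry":0,"rz":0,"grip":1.0},
    {"tx":0,"ty":17.1,"tz":-11.12,"rx":0,"ry":0,"rz":0,"grip":1.0},
    {"tx":0,"ty":17.1,"tz":-11.12,"rx":0,"ry":0,"rz":0,"grip":1.0},
    {"tx":0,"ty":17.1,"tz":-11.12,"rx":0,"ry":0,"rz":0,"grip":1.0},
  ],
  newtons=40,
)

```text
time: 8.02
eef_pos: [0.5568, 0.0374, 0.2909]
eef_rot: [[0.967, 0.255, 0.003], [0.255, -0.967, 0.001], [0.003, 0.0, -1.0]]
wrist_force: [-4.4, 1.7, 9.3]
grip_width: 0.0102
```

```bash
python3 look.py wrist w7.png; python3 - <<'E'
from rig import *
from h import *
r=read_camera("scene");cv2.imwrite("pics/scene4.png",r["frame"][:,:,::-1])
r=read_camera("top");cv2.imwrite("pics/top4.png",r["frame"][:,:,::-1])
a=cv2.imread("pics/scene4.png")[130:280,190:340]; b=cv2.imread("pics/w7.png")
a=cv2.resize(a,(384,384),interpolation=cv2.INTER_CUBIC);c=cv2.imread("pics/top4.png")[130:230,150:300]
cv2.imwrite("pics/a11.png",np.hstack([a,b[:,:400]]))
E
```

```text
8.025 [0.5568 0.0374 0.2909] [-4.389   1.6608  9.3389] 0.010219119017733192 [-8.3459 20.2605 64.6038  0.0679 94.9468 66.866 ]
```

View pics/a11.png

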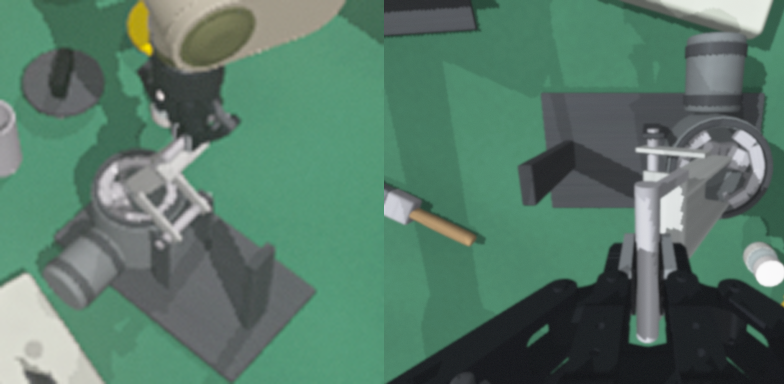

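```bash
python3 - <<'E'
from h import *
a=cv2.imread("pics/scene4.png")[170:240,215:285]; b=cv2.imread("pics/w7.png")[110:240,240:400]
a=cv2.resize(a,(384,384),interpolation=cv2.INTER_CUBIC);b=cv2.resize(b,(416,384),interpolation=cv2.INTER_CUBIC)
cv2.imwrite("pics/a12.png",np.hstack([a,b]))
E
```

```text
(no output)
```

View pics/a12.png

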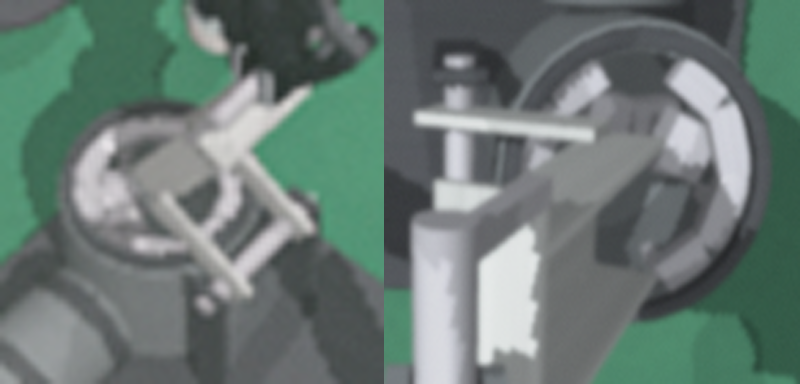

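Request:
apply_moves(
  plan=[
    {"tx":0,"ty":0,"tz":0,"rx":0,"ry":0,"rz":0,"grip":1.0},
    {"tx":0,"ty":0,"tz":0,"rx":0,"ry":0,"rz":0,"grip":1.0},
    {"tx":0,"ty":-2.2,"tz":0.16,"rx":0,"ry":0,"rz":0,"grip":1.0},
    {"tx":0,"ty":-5.0,"tz":0.76,"rx":0,"ry":0,"rz":0,"grip":1.0},
    {"tx":0,"ty":-7.7,"tz":1.77,"rx":0,"ry":0,"rz":0,"grip":1.0},
    {"tx":0,"ty":-10.23,"tz":3.18,"rx":0,"ry":0,"rz":0,"grip":1.0},
    {"tx":0,"ty":-12.53,"tz":4.95,"rx":0,"ry":0,"rz":0,"grip":1.0},
    {"tx":0,"ty":-13.9,"tz":6.31,"rx":0,"ry":0,"rz":0,"grip":1.0},
    {"tx":0,"ty":-15.12,"tz":7.81,"rx":0,"ry":0,"rz":0,"grip":1.0},
    {"tx":0,"ty":-16.19,"tz":9.41,"rx":0,"ry":0,"rz":0,"grip":1.0},
    {"tx":0,"ty":-16.85,"tz":10.6,"rx":0,"ry":0,"rz":0,"grip":1.0},
    {"tx":0,"ty":-17.1,"tz":11.1,"rx":0,"ry":0,"rz":0,"grip":1.0},
  ],
)

```text
time: 9.68
eef_pos: [0.5136, 0.2024, 0.1769]
eef_rot: [[0.967, 0.255, 0.0], [0.255, -0.967, -0.0], [0.0, 0.001, -1.0]]
wrist_force: [-0.0, -3.5, 2.8]
grip_width: 0.0103
```

```bash
python3 look.py wrist w8.png; python3 - <<'E'
from rig import *
from h import *
r=read_camera("scene");cv2.imwrite("pics/scene5.png",r["frame"][:,:,::-1])
a=cv2.imread("pics/scene5.png")[170:270,215:325]; b=cv2.imread("pics/w8.png")
a=cv2.resize(a,(400,384),interpolation=cv2.INTER_CUBIC)
cv2.imwrite("pics/a13.png",np.hstack([a,b[:,112:]]))
E
```

```text
9.675 [0.5136 0.2024 0.1769] [-0.0365 -3.5398  2.8119] 0.010332302734527208 [ 9.2299 23.833  77.9817 -0.0293 78.1742 84.4595]
```

View pics/a13.png

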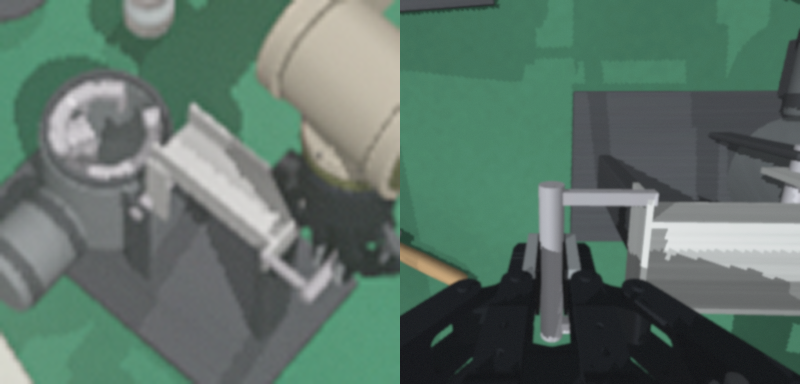

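```bash
python3 - <<'E'
from h import *
import pickle
from rig import *
for n,box,zt in [("top",(310,170,355,222),.067),("scene",(195,140,235,182),.067)]:
    r=read_camera(n);V=VK(r)
    im=cv2.imread(f"pics/{n}0.png"); x0,y0,x1,y1=box
    g=im[y0:y1,x0:x1].max(2); 
    m=(g<52).astype(np.uint8); k,l,st,c=cv2.connectedComponentsWithStats(m)
    print(n,[(st[i].tolist(),c[i]) for i in range(1,k) if st[i,4]>15])
    i=1+st[1:,4].argmax(); ys,xs=np.nonzero(l==i); pts=np.c_[xs+x0,ys+y0].astype(np.float32)
    rect=cv2.minAreaRect(pts); print(rect)
    P=toplane(pts,.055,r,V); c0=P.mean(0); u,s,vt=np.linalg.svd(P-c0); print(c0,vt[0],np.degrees(np.arctan2(vt[0,1],vt[0,0])))
    # disc: grey low-saturation
    hsv=cv2.cvtColor(im[y0:y1,x0:x1],cv2.COLOR_BGR2HSV); d=((hsv[...,1]<60)&(hsv[...,2]<140)|(m>0)).astype(np.uint8)
    d=cv2.morphologyEx(d,cv2.MORPH_OPEN,np.ones((3,3)));k,l,st,c=cv2.connectedComponentsWithStats(d);i=1+st[1:,4].argmax()
    cn=max(cv2.findContours((l==i).astype(np.uint8),cv2.RETR_EXTERNAL,cv2.CHAIN_APPROX_NONE)[0],key=len).reshape(-1,2)+[x0,y0]
    e=cv2.fitEllipse(cn.astype(np.float32)); print(e, toplane([e[0]],.031,r,V))
    from scipy.optimize import least_squares
    Q=toplane(cn,.031,r,V); f=least_squares(lambda p:np.hypot(Q[:,0]-p[0],Q[:,1]-p[1])-p[2],[*Q[:,:2].mean(0),.058],loss='soft_l1',f_scale=.001); print("circle",f.x)
E
```

```text
top []Traceback (most recent call last):
  File "<stdin>", line 10, in <module>
ValueError: attempt to get argmax of an empty sequence
```

Request:
apply_moves(
  plan=[
    {"tx":0,"ty":0,"tz":0,"rx":0,"ry":0,"rz":0,"grip":0.6},
    {"tx":0,"ty":0,"tz":0,"rx":0,"ry":0,"rz":0,"grip":0.5},
    {"tx":0,"ty":0,"tz":-4.0,"rx":0,"ry":0,"rz":0,"grip":0.5},
    {"tx":0,"ty":0,"tz":-10.0,"rx":0,"ry":0,"rz":0,"grip":0.3},
    {"tx":-3.5,"ty":10.0,"tz":-13.0,"rx":0,"ry":0,"rz":0,"grip":0.1},
    {"tx":-4.0,"ty":17.0,"tz":-13.0,"rx":0,"ry":0,"rz":0,"grip":0.1},
    {"tx":-4.0,"ty":24.0,"tz":-13.0,"rx":0,"ry":0,"rz":0,"grip":0.1},
    {"tx":-4.0,"ty":25.0,"tz":-13.0,"rx":0,"ry":0,"rz":0,"grip":0.1},
    {"tx":-4.0,"ty":25.0,"tz":-13.0,"rx":0,"ry":0,"rz":0,"grip":0.1},
    {"tx":-4.0,"ty":25.0,"tz":-13.0,"rx":0,"ry":0,"rz":0,"grip":0.1},
  ],
)

```text
time: 11.08
eef_pos: [0.5384, -0.0496, 0.307]
eef_rot: [[0.967, 0.254, -0.0], [0.254, -0.967, 0.001], [-0.0, -0.001, -1.0]]
wrist_force: [-0.2, 0.0, -0.4]
grip_width: 0.0767
```

```bash
python3 look.py wrist w9.png mouth slot pan_bar slug0_center
```

```text
11.075 [ 0.5384 -0.0496  0.307 ] [-0.1589  0.0391 -0.384 ] 0.07668268751782413 [-17.8262  18.1615  65.1654   0.0267  96.6901  57.4555]
mouth [([0.5772, -0.0411, 0.1163], 0.81)]
slot [([0.622, -0.0255, 0.1166], 0.75)]
pan_bar []
slug0_center [([0.5863, -0.0425, 0.0323], 0.84), ([0.5861, -0.0719, 0.028], 0.57)]
```

View pics/w9.png

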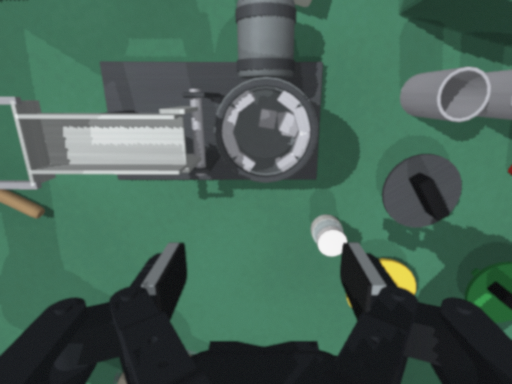

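```bash
python3 - <<'E'
from h import *
b=cv2.imread("pics/w9.png")
c=cv2.resize(b[70:190,205:330],None,fx=5,fy=5,interpolation=cv2.INTER_CUBIC)
c=np.clip(c.astype(float)*1.5,0,255).astype(np.uint8)
cv2.imwrite("pics/c9.png",c)
d=cv2.resize(b[140:240,370:475],None,fx=5,fy=5,interpolation=cv2.INTER_CUBIC); cv2.imwrite("pics/d9.png",np.clip(d*2.0,0,255).astype(np.uint8))
E
```

```text
(no output)
```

View pics/c9.png

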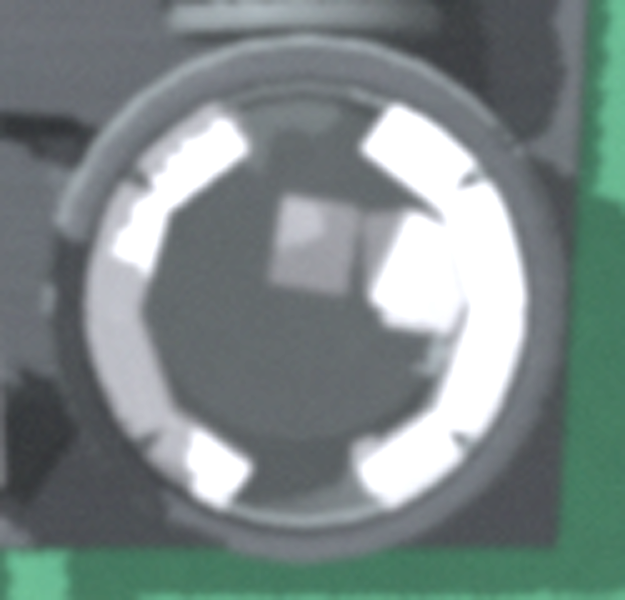

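View pics/d9.png

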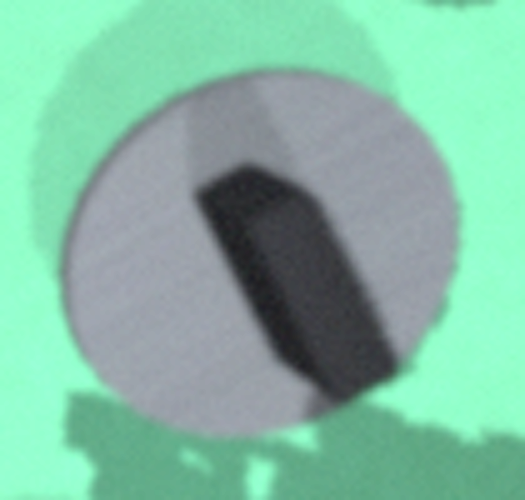

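```bash
python3 - <<'E'
from h import *
import pickle
s,r,V=pickle.load(open("pics/w9.pkl","rb"))
def p(l,ox,oy): return np.array(l,float)/5+[ox,oy]
c=toplane(p([(250,148),(362,148),(250,470),(357,470)],205,70)-.4,.115,r,V)
print("hole corners",c, c.mean(0), "yaw",np.degrees(np.arctan2(*((c[0]+c[1]-c[2]-c[3])[1::-1]))), np.linalg.norm(c[0]-c[1]),np.linalg.norm(c[0]-c[2]))
ro=toplane(p([(88,300),(527,300),(305,83),(305,527)],205,70)-.4,.123,r,V); print("ring?",ro,ro.mean(0),np.linalg.norm(ro[0]-ro[1]),np.linalg.norm(ro[2]-ro[3]))
g=toplane(p([(248,215),(318,205),(398,362),(340,400)],370,140)-.4,.067,r,V); d=(g[2]+g[3]-g[0]-g[1])
print("grip top",g.mean(0),np.degrees(np.arctan2(d[1],d[0])),np.linalg.norm(d)/2,np.linalg.norm(g[0]-g[1]))
D=toplane(p([(62,265),(460,235),(270,68),(240,437)],370,140)-.4,.031,r,V); print("disc",D,D.mean(0),np.linalg.norm(D[0]-D[1]),np.linalg.norm(D[2]-D[3]))
E
```

```text
hole corners [[ 0.6063 -0.0223  0.115 ]
 [ 0.6126 -0.0463  0.115 ]
 [ 0.536  -0.0401  0.115 ]
 [ 0.5424 -0.0645  0.115 ]] [ 0.5743 -0.0433  0.115 ] yaw 14.402788216675352 0.024731432182745643 0.07249812011818786
ring? [[ 0.566   0.0044  0.123 ]
 [ 0.5908 -0.09    0.123 ]
 [ 0.6222 -0.0306  0.123 ]
 [ 0.5279 -0.0556  0.123 ]] [ 0.5767 -0.043   0.123 ] 0.09760264947278095 0.09757875438327523
grip top [ 0.5402 -0.2952  0.067 ] -132.61117732529664 0.05949545202771952 0.018611237327135585
disc [[ 0.5229 -0.2387  0.031 ]
 [ 0.5616 -0.349   0.031 ]
 [ 0.594  -0.2742  0.031 ]
 [ 0.4841 -0.3128  0.031 ]] [ 0.5407 -0.2937  0.031 ] 0.11690506475259035 0.11638433335367324
```

Request:
apply_moves(
  plan=[
    {"tx":-1.5,"ty":6.0,"tz":1.0,"rx":0,"ry":0,"rz":-0.15,"grip":0.1},
    {"tx":-3.0,"ty":12.0,"tz":3.0,"rx":0,"ry":0,"rz":-0.3,"grip":0.1},
    {"tx":-4.5,"ty":18.0,"tz":6.0,"rx":0,"ry":0,"rz":-0.45,"grip":0.1},
    {"tx":-6.05,"ty":23.7,"tz":10.0,"rx":0,"ry":0,"rz":-0.57,"grip":0.1},
    {"tx":-6.05,"ty":23.7,"tz":10.7,"rx":0,"ry":0,"rz":-0.57,"grip":0.1},
    {"tx":-6.05,"ty":23.7,"tz":10.7,"rx":0,"ry":0,"rz":-0.57,"grip":0.1},
    {"tx":-6.05,"ty":23.7,"tz":10.7,"rx":0,"ry":0,"rz":-0.57,"grip":0.1},
  ],
)

```text
time: 12.2
eef_pos: [0.5411, -0.2927, 0.2016]
eef_rot: [[0.676, 0.737, 0.002], [0.737, -0.676, -0.001], [0.0, 0.002, -1.0]]
wrist_force: [-0.3, -0.3, -0.1]
grip_width: 0.0767
```

```bash
python3 look.py wrist w10.png cap_grip
```

```text
12.2 [ 0.5411 -0.2927  0.2016] [-0.2965 -0.2891 -0.0862] 0.0766676612358568 [-39.4274  28.9791  64.8856   0.0184  86.0142   3.0766]
cap_grip [([0.4064, -0.4989, 0.0483], 0.94), ([0.5346, -0.2967, 0.0491], 0.68), ([0.3586, -0.2991, 0.0444], 0.6)]
```

View pics/w10.png

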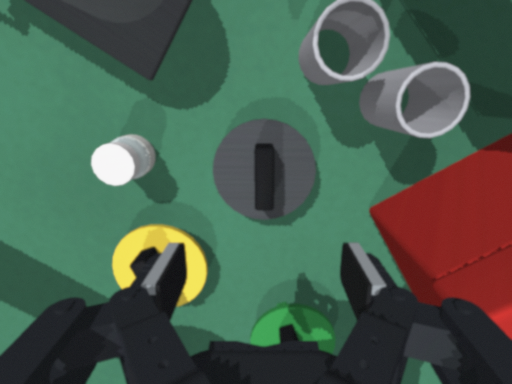

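```bash
python3 - <<'E'
from h import *
import pickle
b=cv2.imread("pics/w10.png")
cv2.imwrite("pics/d10.png",np.clip(cv2.resize(b[110:230,205:325],None,fx=5,fy=5,interpolation=cv2.INTER_CUBIC)*2.2,0,255).astype(np.uint8))
E
```

```text
(no output)
```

View pics/d10.png

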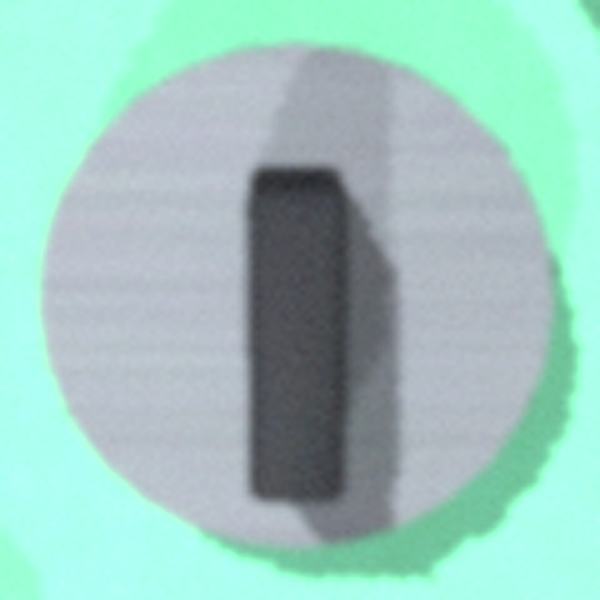

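```bash
python3 - <<'E'
from h import *
import pickle
s,r,V=pickle.load(open("pics/w10.pkl","rb"))
p=lambda l:np.array(l,float)/5+[205,110]-.4
g=toplane(p([(250,190),(345,188),(345,500),(250,500)]),.067,r,V);d=g[0]+g[1]-g[2]-g[3]
print(g.mean(0),np.degrees(np.arctan2(d[1],d[0])),np.linalg.norm(d)/2,np.linalg.norm(g[0]-g[1]))
D=toplane(p([(43,295),(553,295),(300,43),(300,547)]),.031,r,V);print(D.mean(0),np.linalg.norm(D[0]-D[1]),np.linalg.norm(D[2]-D[3]))
R=s["eef_rot"]; print(np.degrees(np.arctan2(R[1,0],R[0,0])), R.T@(g.mean(0)-s["eef_pos"]), R.T@(D.mean(0)-s["eef_pos"]))
E
```

```text
[ 0.5397 -0.2963  0.067 ] 47.54258794215978 0.06442822012360686 0.018390401518862086
[ 0.5408 -0.2958  0.031 ] 0.11335004727096513 0.11512825062979622
47.494774472762565 [-0.0037  0.0011  0.1346] [-0.0026  0.0015  0.1706]
```

Request:
apply_moves(
  plan=[
    {"tx":-0.3,"ty":0.1,"tz":5.0,"rx":0,"ry":0,"rz":0,"grip":0.45},
    {"tx":-0.3,"ty":0.1,"tz":10.0,"rx":0,"ry":0,"rz":0,"grip":0.45},
    {"tx":-0.3,"ty":0.1,"tz":13.0,"rx":0,"ry":0,"rz":0,"grip":0.45},
    {"tx":-0.3,"ty":0.1,"tz":14.5,"rx":0,"ry":0,"rz":0,"grip":0.45},
    {"tx":-0.3,"ty":0.1,"tz":14.5,"rx":0,"ry":0,"rz":0,"grip":0.45},
  ],
)

```text
time: 12.92
eef_pos: [0.5394, -0.2967, 0.0554]
eef_rot: [[0.676, 0.737, 0.0], [0.737, -0.676, -0.0], [0.0, 0.0, -1.0]]
wrist_force: [-1.0, -1.0, 0.4]
grip_width: 0.047
```

```bash
python3 look.py wrist w11.png; python3 - <<'E'
from rig import *
from h import *
r=read_camera("scene");cv2.imwrite("pics/scene6.png",r["frame"][:,:,::-1])
a=cv2.imread("pics/scene6.png")[120:190,180:250]; b=cv2.imread("pics/w11.png")
a=cv2.resize(a,(384,384),interpolation=cv2.INTER_CUBIC)
cv2.imwrite("pics/a14.png",np.clip(np.hstack([a,b[:,70:450]])*1.6,0,255).astype(np.uint8))
E
```

```text
12.925 [ 0.5394 -0.2967  0.0554] [-0.9542 -1.0492  0.3769] 0.046994191858642835 [-39.8157  36.8505  76.2848   0.0013  66.8583   2.7241]
```

View pics/a14.png

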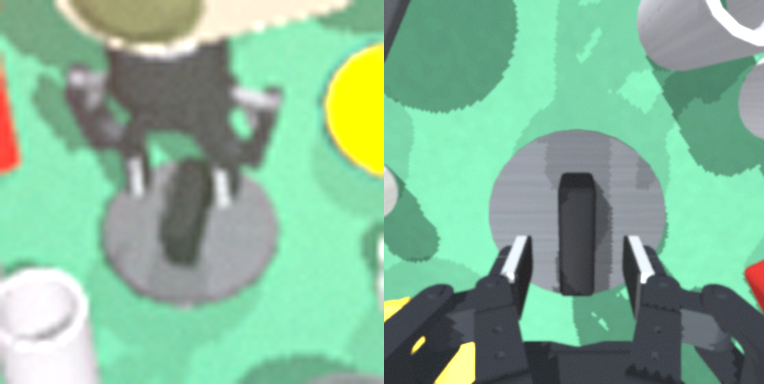

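```bash
python3 - <<'E'
from h import *
import pickle
s=pickle.load(open("pics/w11.pkl","rb"))[0]
_,r,V=pickle.load(open("pics/scene1.pkl","rb"))
R=s["eef_rot"];p=s["eef_pos"]
for e in (.019,.005,-.005,-.015): 
  for x in (0.011,0,-.011):
    print(e,x,((proj([p+R@[x,-.0285,e],p+R@[x,.0285,e]],r,V)-[180,120])*384/70).round(0).tolist())
r2,V2=pickle.load(open("pics/w11.pkl","rb"))[1:]
for e in (.019,.005,-.005,-.015): 
  for x in (0.011,0,-.011): print(e,x,(proj([p+R@[x,-.0235,e],p+R@[x,.0235,e]],r2,V2)+[314,0]).round(0).tolist())
E
```

```text
0.019 0.011 [[228.0, 240.0], [143.0, 229.0]]
0.019 0 [[231.0, 226.0], [146.0, 216.0]]
0.019 -0.011 [[234.0, 213.0], [150.0, 203.0]]
0.005 0.011 [[226.0, 227.0], [141.0, 217.0]]
0.005 0 [[230.0, 214.0], [144.0, 203.0]]
0.005 -0.011 [[233.0, 200.0], [148.0, 190.0]]
-0.005 0.011 [[225.0, 218.0], [139.0, 207.0]]
-0.005 0 [[229.0, 204.0], [143.0, 194.0]]
-0.005 -0.011 [[232.0, 191.0], [146.0, 181.0]]
-0.015 0.011 [[224.0, 209.0], [138.0, 198.0]]
-0.015 0 [[228.0, 195.0], [142.0, 185.0]]
-0.015 -0.011 [[231.0, 182.0], [145.0, 171.0]]
0.019 0.011 [[539.0, 207.0], [615.0, 207.0]]
0.019 0 [[540.0, 223.0], [614.0, 223.0]]
0.019 -0.011 [[540.0, 239.0], [613.0, 239.0]]
0.005 0.011 [[536.0, 215.0], [618.0, 215.0]]
0.005 0 [[537.0, 233.0], [617.0, 233.0]]
0.005 -0.011 [[537.0, 249.0], [616.0, 249.0]]
-0.005 0.011 [[533.0, 222.0], [620.0, 222.0]]
-0.005 0 [[534.0, 240.0], [619.0, 240.0]]
-0.005 -0.011 [[535.0, 258.0], [618.0, 258.0]]
-0.015 0.011 [[531.0, 230.0], [623.0, 230.0]]
-0.015 0 [[532.0, 249.0], [622.0, 249.0]]
-0.015 -0.011 [[533.0, 268.0], [621.0, 268.0]]
```

Request:
apply_moves(
  plan=[
    {"tx":0,"ty":0,"tz":1.5,"rx":0,"ry":0,"rz":0,"grip":0.5},
    {"tx":0,"ty":0,"tz":2.3,"rx":0,"ry":0,"rz":0,"grip":0.5},
    {"tx":0,"ty":0,"tz":2.8,"rx":0,"ry":0,"rz":0,"grip":0.6},
    {"tx":0,"ty":0,"tz":2.8,"rx":0,"ry":0,"rz":0,"grip":1.0},
    {"tx":0,"ty":0,"tz":2.8,"rx":0,"ry":0,"rz":0,"grip":1.0},
    {"tx":0,"ty":0,"tz":2.8,"rx":0,"ry":0,"rz":0,"grip":1.0},
    {"tx":0,"ty":0,"tz":2.8,"rx":0,"ry":0,"rz":0,"grip":1.0},
  ],
  newtons=80,
)

```text
time: 13.9
eef_pos: [0.539, -0.297, 0.027]
eef_rot: [[0.677, 0.736, -0.0], [0.736, -0.677, 0.0], [-0.0, -0.0, -1.0]]
wrist_force: [-0.1, 0.6, -4.6]
grip_width: 0.0185
```

```bash
python3 look.py wrist w12.png; python3 -c "
import cv2,numpy as np
b=cv2.imread('pics/w12.png');cv2.imwrite('pics/w12b.png',np.clip(b*1.7,0,255).astype('uint8'))"
```

```text
13.9 [ 0.539 -0.297  0.027] [-0.1028  0.6019 -4.5647] 0.01847873210657366 [-39.8609  38.8507  77.8206  -0.0001  63.3398   2.7117]
```

View pics/w12b.png

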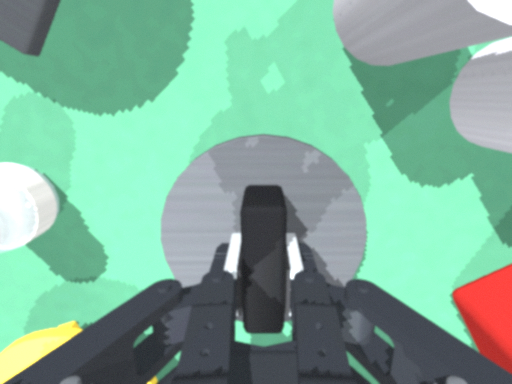

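Request:
apply_moves(
  plan=[
    {"tx":0,"ty":0,"tz":-3.0,"rx":0,"ry":0,"rz":0,"grip":1.0},
    {"tx":0,"ty":0,"tz":-8.0,"rx":0,"ry":0,"rz":0,"grip":1.0},
    {"tx":0,"ty":0,"tz":-13.0,"rx":0,"ry":0,"rz":-0.17,"grip":1.0},
    {"tx":0,"ty":0,"tz":-17.0,"rx":0,"ry":0,"rz":-0.34,"grip":1.0},
    {"tx":3.0,"ty":-2.1,"tz":-18.0,"rx":0,"ry":0,"rz":-0.51,"grip":1.0},
    {"tx":6.0,"ty":-4.1,"tz":-18.0,"rx":0,"ry":0,"rz":-0.68,"grip":1.0},
    {"tx":9.0,"ty":-6.2,"tz":-18.0,"rx":0,"ry":0,"rz":-0.85,"grip":1.0},
    {"tx":12.0,"ty":-8.2,"tz":-18.0,"rx":0,"ry":0,"rz":-1.02,"grip":1.0},
    {"tx":15.0,"ty":-10.3,"tz":-18.0,"rx":0,"ry":0,"rz":-1.19,"grip":1.0},
    {"tx":18.0,"ty":-12.4,"tz":-18.0,"rx":0,"ry":0,"rz":-1.36,"grip":1.0},
    {"tx":20.0,"ty":-13.7,"tz":-18.0,"rx":0,"ry":0,"rz":-1.53,"grip":1.0},
    {"tx":21.17,"ty":-14.54,"tz":-18.0,"rx":0,"ry":0,"rz":-1.7,"grip":1.0},
  ],
)

```text
time: 15.45
eef_pos: [0.5751, -0.0414, 0.2071]
eef_rot: [[-0.821, 0.57, -0.0], [0.57, 0.821, 0.0], [0.0, 0.0, -1.0]]
wrist_force: [-0.1, 0.2, -3.8]
grip_width: 0.0186
```

Request:
apply_moves(
  plan=[
    {"tx":0,"ty":0,"tz":0,"rx":0,"ry":0,"rz":-0.17,"grip":1.0},
    {"tx":0,"ty":0,"tz":0,"rx":0,"ry":0,"rz":-0.34,"grip":1.0},
    {"tx":0,"ty":0,"tz":0,"rx":0,"ry":0,"rz":-0.51,"grip":1.0},
    {"tx":0,"ty":0,"tz":0,"rx":0,"ry":0,"rz":-0.68,"grip":1.0},
    {"tx":0,"ty":0,"tz":0,"rx":0,"ry":0,"rz":-0.87,"grip":1.0},
    {"tx":0,"ty":0,"tz":0,"rx":0,"ry":0,"rz":-0.87,"grip":1.0},
    {"tx":0,"ty":0,"tz":0,"rx":0,"ry":0,"rz":-0.87,"grip":1.0},
  ],
)

```text
time: 16.32
eef_pos: [0.5751, -0.0427, 0.207]
eef_rot: [[-0.968, -0.25, -0.0], [-0.25, 0.968, 0.0], [0.0, 0.0, -1.0]]
wrist_force: [-0.4, 0.3, -4.0]
grip_width: 0.0187
```

```bash
python3 look.py wrist w13.png mouth cap_grip slot; python3 -c "
import cv2,numpy as np
b=cv2.imread('pics/w13.png');cv2.imwrite('pics/w13b.png',np.clip(b*1.7,0,255).astype('uint8'))"; python3 look.py scene s13.png; python3 look.py top t13.png; python3 - <<'E'
from h import *
import pickle
s,r,V=pickle.load(open("pics/w13.pkl","rb")); R=s["eef_rot"];print(R, np.degrees(np.arctan2(R[1,0],R[0,0])))
a=cv2.resize(cv2.imread("pics/s13.png")[140:250,190:300],(400,400),interpolation=cv2.INTER_CUBIC);b=cv2.resize(cv2.imread("pics/t13.png")[120:230,200:310],(400,400),interpolation=cv2.INTER_CUBIC)
cv2.imwrite("pics/a15.png",np.hstack([a,b]))
E
```

```text
16.325 [ 0.5751 -0.0427  0.207 ] [-0.4351  0.3052 -3.9634] 0.01874788954411863 [ -16.006    24.9085   70.9542    0.0003   84.1468 -120.4809]
mouth []
cap_grip []
slot []
16.525 [ 0.5752 -0.0428  0.2071] [ 0.5056 -0.478  -4.2623] 0.01880811021285168 [ -16.0067   24.9096   70.9468    0.0013   84.1458 -120.608 ]
16.575 [ 0.5752 -0.0428  0.2071] [-0.0937 -0.0387 -4.6741] 0.018489248968705768 [ -16.0091   24.9108   70.9442   -0.0005   84.1471 -120.6261]
[[-0.9683 -0.25   -0.0002]
 [-0.25    0.9683  0.0001]
 [ 0.0001  0.0001 -1.    ]] -165.52513494466524
```

View pics/w13b.png

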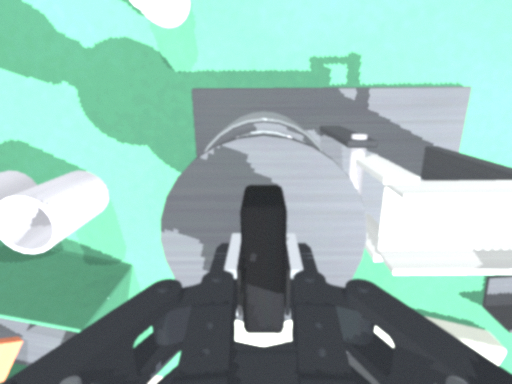

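View pics/a15.png

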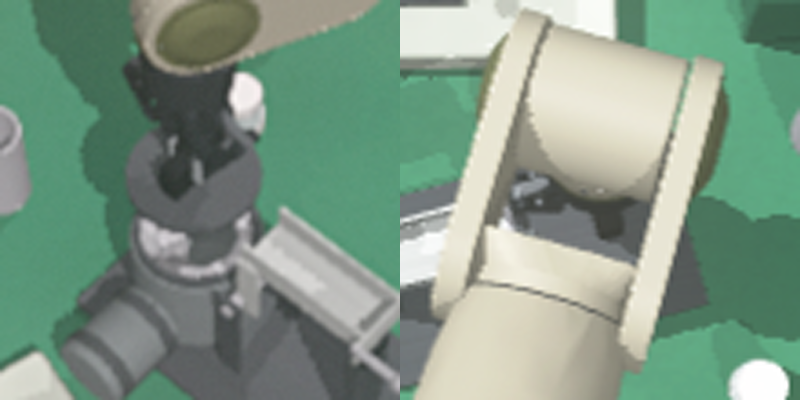

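```bash
python3 - <<'E'
from h import *
import pickle
s,r,V=pickle.load(open("pics/w13.pkl","rb"))
b=cv2.imread("pics/w13.png")
cv2.imwrite("pics/d13.png",np.clip(cv2.resize(b[100:345,150:380],None,fx=2.4,fy=2.4,interpolation=cv2.INTER_CUBIC)*1.8,0,255).astype(np.uint8))
R=s["eef_rot"];p=s["eef_pos"]
# disc predicted outline for offsets, compare: rim points
for zt in (-.008,-.004,0):
  z=p[2]-zt
  Q=toplane([[162,226],[366,226],[264,135],[200,160],[328,160]],z,r,V); T=(Q-p)@R; 
  from scipy.optimize import least_squares
  f=least_squares(lambda q:np.hypot(T[:,0]-q[0],T[:,1]-q[1])-.058,[0,0]); print(zt,T[:,:2].round(4).tolist(),f.x,f.fun)
# grip top
for zt in (-.04,-.036):
  Q=toplane([[245,209],[287,209],[240,332],[288,332]],p[2]-zt,r,V); print(zt,((Q-p)@R).round(4).tolist())
E
```

```text
-0.008 [[0.0114, -0.0547], [0.0114, 0.0543], [0.0596, -0.0002], [0.0473, -0.0321], [0.0472, 0.0317]] [-0.0004 -0.0002] [-0.0023 -0.0023  0.002  -0.0006 -0.0007]
-0.004 [[0.0096, -0.0561], [0.0096, 0.0557], [0.0591, -0.0002], [0.0464, -0.033], [0.0464, 0.0325]] [-0.0005 -0.0002] [-0.0012 -0.0011  0.0016 -0.0007 -0.0008]
0 [[0.0078, -0.0576], [0.0078, 0.0572], [0.0586, -0.0002], [0.0456, -0.0338], [0.0456, 0.0334]] [-0.0007 -0.0002] [ 0.      0.      0.0013 -0.0008 -0.0008]
-0.04 [[0.0335, -0.0082, -0.04], [0.0335, 0.0091, -0.04], [-0.0287, -0.0116, -0.04], [-0.0287, 0.011, -0.04]]
-0.036 [[0.032, -0.0084, -0.036], [0.0319, 0.0095, -0.036], [-0.0323, -0.012, -0.036], [-0.0324, 0.0115, -0.036]]
```

View pics/d13.png

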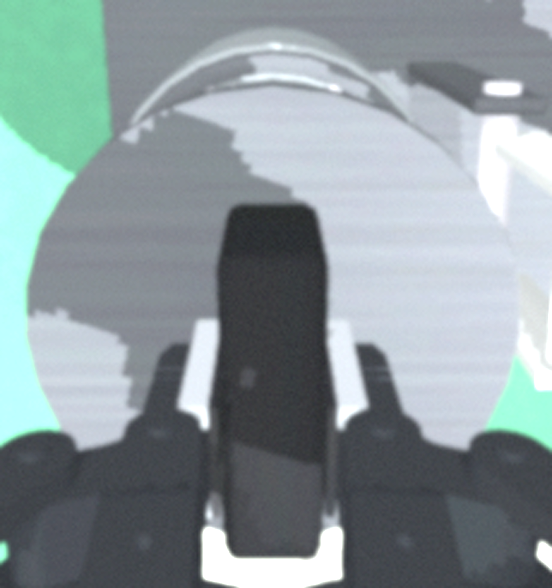

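Request:
apply_moves(
  plan=[
    {"tx":0,"ty":0,"tz":2.5,"rx":0,"ry":0,"rz":0,"grip":1.0},
    {"tx":0,"ty":0,"tz":4.5,"rx":0,"ry":0,"rz":0,"grip":1.0},
    {"tx":0,"ty":0,"tz":5.8,"rx":0,"ry":0,"rz":0,"grip":1.0},
    {"tx":0,"ty":0,"tz":6.4,"rx":0,"ry":0,"rz":0,"grip":1.0},
    {"tx":0,"ty":0,"tz":6.8,"rx":0,"ry":0,"rz":0,"grip":1.0},
    {"tx":0,"ty":0,"tz":7.0,"rx":0,"ry":0,"rz":0,"grip":1.0},
    {"tx":0,"ty":0,"tz":7.0,"rx":0,"ry":0,"rz":0,"grip":1.0},
  ],
)

```text
time: 17.5
eef_pos: [0.5753, -0.0428, 0.1373]
eef_rot: [[-0.967, -0.253, 0.0], [-0.253, 0.967, -0.0], [-0.0, -0.0, -1.0]]
wrist_force: [-0.5, -0.9, -4.5]
grip_width: 0.019
```

```bash
python3 look.py scene s14.png; python3 look.py wrist w14.png;  python3 - <<'E'
from h import *
a=cv2.resize(cv2.imread("pics/s14.png")[160:240,200:290],(432,384),interpolation=cv2.INTER_CUBIC);b=cv2.imread("pics/w14.png")[:,80:448]
cv2.imwrite("pics/a16.png",np.clip(np.hstack([a,b])*1.4,0,255).astype(np.uint8))
E
```

```text
17.5 [ 0.5753 -0.0428  0.1373] [-0.4572 -0.8685 -4.5452] 0.019014267746860287 [ -16.0056   28.3004   77.3387    0.0015   74.3328 -120.6846]
17.55 [ 0.5753 -0.0428  0.1374] [ 1.1829 -0.4188 -4.0955] 0.01875366463447887 [ -16.0055   28.2961   77.3352   -0.0003   74.3342 -120.6833]
```

View pics/a16.png

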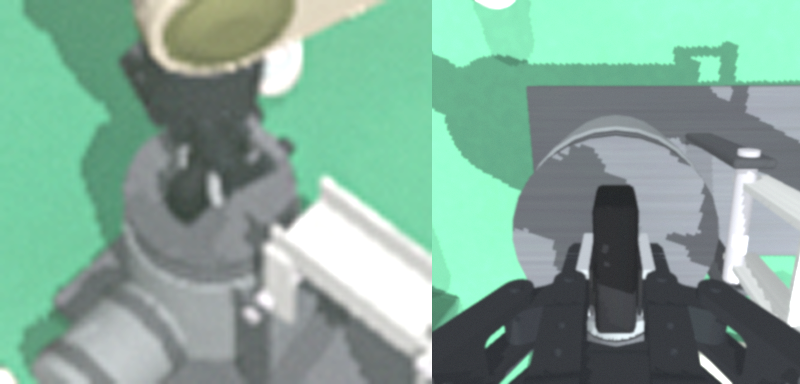

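Request:
apply_moves(
  plan=[
    {"tx":0,"ty":0,"tz":0.4,"rx":0,"ry":0,"rz":0,"grip":1.0},
    {"tx":0,"ty":0,"tz":0.8,"rx":0,"ry":0,"rz":0,"grip":1.0},
    {"tx":0,"ty":0,"tz":1.1,"rx":0,"ry":0,"rz":0,"grip":1.0},
    {"tx":0,"ty":0,"tz":1.1,"rx":0,"ry":0,"rz":0,"grip":1.0},
  ],
)

```text
time: 18.1
eef_pos: [0.5751, -0.0427, 0.1261]
eef_rot: [[-0.967, -0.253, -0.0], [-0.253, 0.967, 0.0], [0.0, 0.0, -1.0]]
wrist_force: [-2.0, -0.3, 0.6]
grip_width: 0.0187
```

Request:
apply_moves(
  plan=[
    {"tx":0,"ty":0,"tz":0.3,"rx":0,"ry":0,"rz":0,"grip":1.0},
    {"tx":0,"ty":0,"tz":0.5,"rx":0,"ry":0,"rz":0,"grip":1.0},
    {"tx":0,"ty":0,"tz":0.5,"rx":0,"ry":0,"rz":0,"grip":1.0},
  ],
  newtons=100,
)

```text
time: 18.48
eef_pos: [0.5753, -0.0428, 0.1213]
eef_rot: [[-0.967, -0.253, 0.0], [-0.253, 0.967, -0.0], [-0.0, -0.0, -1.0]]
wrist_force: [-1.8, 0.8, 3.1]
grip_width: 0.0183
```

```bash
python3 look.py scene s15.png; python3 look.py wrist w15.png;  python3 - <<'E'
from h import *
a=cv2.resize(cv2.imread("pics/s15.png")[160:240,200:290],(432,384),interpolation=cv2.INTER_CUBIC);b=cv2.imread("pics/w15.png")[:,80:448]
cv2.imwrite("pics/a17.png",np.clip(np.hstack([a,b])*1.4,0,255).astype(np.uint8))
E
```

```text
18.475 [ 0.5753 -0.0428  0.1213] [-1.8031  0.7806  3.1372] 0.01831820158380016 [ -16.0046   29.2402   78.6121    0.0019   72.1228 -120.6843]
18.525 [ 0.5753 -0.0428  0.1214] [-1.8171  1.0083  2.6973] 0.01801905156002591 [ -16.0066   29.2346   78.6089    0.0001   72.1298 -120.6845]
```

View pics/a17.png

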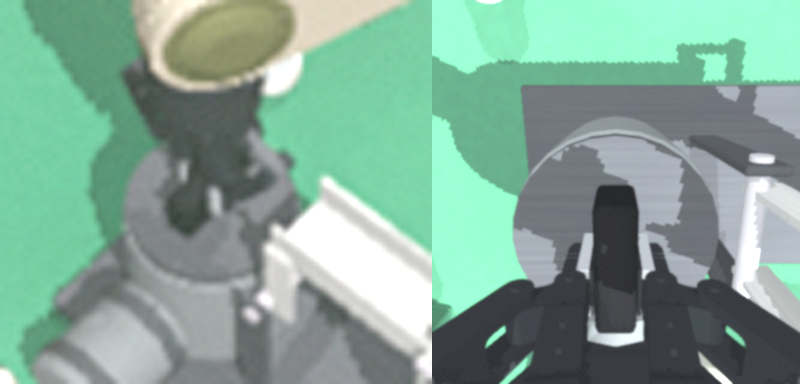

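Request:
apply_moves(
  plan=[
    {"tx":0,"ty":0,"tz":0.2,"rx":0,"ry":0,"rz":0,"grip":1.0},
    {"tx":0,"ty":0,"tz":0.35,"rx":0,"ry":0,"rz":0,"grip":1.0},
    {"tx":0,"ty":0,"tz":0.35,"rx":0,"ry":0,"rz":0,"grip":1.0},
  ],
)

```text
time: 18.95
eef_pos: [0.5753, -0.0428, 0.1187]
eef_rot: [[-0.967, -0.253, 0.001], [-0.253, 0.967, -0.0], [-0.001, -0.001, -1.0]]
wrist_force: [-5.2, 0.1, 11.7]
grip_width: 0.0183
```

Request:
apply_moves(
  plan=[
    {"tx":0,"ty":0,"tz":0,"rx":0,"ry":0,"rz":0.1,"grip":1.0},
    {"tx":0,"ty":0,"tz":0,"rx":0,"ry":0,"rz":0.24,"grip":1.0},
    {"tx":0,"ty":0,"tz":0,"rx":0,"ry":0,"rz":0.38,"grip":1.0},
    {"tx":0,"ty":0,"tz":0,"rx":0,"ry":0,"rz":0.52,"grip":1.0},
    {"tx":0,"ty":0,"tz":0,"rx":0,"ry":0,"rz":0.66,"grip":1.0},
    {"tx":0,"ty":0,"tz":0,"rx":0,"ry":0,"rz":0.8,"grip":1.0},
  ],
)

```text
time: 19.7
eef_pos: [0.5762, -0.0432, 0.1187]
eef_rot: [[-0.854, 0.521, 0.003], [0.521, 0.854, -0.001], [-0.003, 0.0, -1.0]]
wrist_force: [-0.2, -1.1, 8.9]
grip_width: 0.0184
```

```bash
python3 look.py scene s16.png; python3 -c "
from rig import *
s=state();print(s['moment'])"
```

```text
19.7 [ 0.5762 -0.0432  0.1187] [-0.1724 -1.0717  8.9007] 0.01837019452653534 [-16.0105  29.4066  78.7897  -0.0279  71.6108 -74.6173]
[0.05990841 0.23204255 0.08568164]
```

Request:
apply_moves(
  plan=[
    {"tx":0,"ty":0,"tz":0,"rx":0,"ry":0,"rz":0.14,"grip":1.0},
    {"tx":0,"ty":0,"tz":0,"rx":0,"ry":0,"rz":0.28,"grip":1.0},
    {"tx":0,"ty":0,"tz":0,"rx":0,"ry":0,"rz":0.42,"grip":1.0},
    {"tx":0,"ty":0,"tz":0,"rx":0,"ry":0,"rz":0.56,"grip":1.0},
    {"tx":0,"ty":0,"tz":0,"rx":0,"ry":0,"rz":0.7,"grip":1.0},
    {"tx":0,"ty":0,"tz":0,"rx":0,"ry":0,"rz":0.75,"grip":1.0},
    {"tx":0,"ty":0,"tz":0,"rx":0,"ry":0,"rz":0.75,"grip":1.0},
  ],
)

```text
time: 20.62
eef_pos: [0.5761, -0.0433, 0.1187]
eef_rot: [[-0.273, 0.962, 0.003], [0.962, 0.273, -0.001], [-0.002, 0.003, -1.0]]
wrist_force: [-0.3, -1.3, 8.7]
grip_width: 0.0179
```

```bash
python3 look.py scene s17.png; python3 -c "
from rig import *
import numpy as np
s=state();R=s['eef_rot'];print(s['moment'],np.degrees(np.arctan2(R[1,0],R[0,0])))"
```

```text
20.625 [ 0.5761 -0.0433  0.1187] [-0.332  -1.3344  8.7047] 0.01794394889035631 [-16.0177  29.406   78.7881  -0.0354  71.6146 -31.8522]
[-0.05563548  0.3628806  -0.0509898 ] 105.85925041095669
```

Request:
apply_moves(
  plan=[
    {"tx":0,"ty":0,"tz":0,"rx":0,"ry":0,"rz":0.03,"grip":1.0},
    {"tx":0,"ty":0,"tz":0,"rx":0,"ry":0,"rz":0.06,"grip":1.0},
    {"tx":0,"ty":0,"tz":0,"rx":0,"ry":0,"rz":0.06,"grip":1.0},
  ],
)

```text
time: 21.05
eef_pos: [0.5755, -0.0432, 0.1187]
eef_rot: [[-0.216, 0.976, 0.002], [0.976, 0.216, -0.002], [-0.002, 0.001, -1.0]]
wrist_force: [-4.6, -2.0, 9.9]
grip_width: 0.018
```

```bash
cat > m.py <<'E'
from rig import *
import numpy as np
s=state();R=s['eef_rot'];print(s['time'],s['moment'],s['wrist_force'],np.degrees(np.arctan2(R[1,0],R[0,0])))
E
python3 m.py
```

```text
21.05 [-0.09602221  0.72931057  0.3324755 ] [-4.58974377 -1.95317772  9.9422874 ] 102.47073442642774
```

Request:
apply_moves(
  plan=[
    {"tx":0,"ty":0,"tz":0,"rx":0,"ry":0,"rz":0.03,"grip":1.0},
    {"tx":0,"ty":0,"tz":0,"rx":0,"ry":0,"rz":0.03,"grip":1.0},
  ],
)

```text
time: 21.3
eef_pos: [0.575, -0.0432, 0.1187]
eef_rot: [[-0.188, 0.982, 0.0], [0.982, 0.188, -0.002], [-0.002, -0.0, -1.0]]
wrist_force: [-6.8, -2.1, 11.1]
grip_width: 0.0184
```

```bash
python3 m.py
```

```text
21.3 [-0.13497562  1.10218494  1.22274833] [-6.81860605 -2.13595148 11.14839643] 100.84590609907274
```

```bash
python3 look.py scene s18.png; python3 look.py wrist w18.png;  python3 - <<'E'
from h import *
a=cv2.resize(cv2.imread("pics/s18.png")[100:260,170:330],(400,384),interpolation=cv2.INTER_CUBIC);b=cv2.imread("pics/w18.png")[:,80:448]
cv2.imwrite("pics/a18.png",np.clip(np.hstack([a,b])*1.3,0,255).astype(np.uint8))
E
python3 m.py
```

```text
21.3 [ 0.575  -0.0432  0.1187] [-6.8186 -2.136  11.1484] 0.01840103225125667 [-16.0047  29.3665  78.8574  -0.1036  71.7313 -26.8181]
21.35 [ 0.575  -0.0432  0.1187] [-7.4864 -1.8605 12.9971] 0.018484388281925432 [-16.0059  29.3691  78.8605  -0.1044  71.7279 -26.8297]
21.4 [-0.17384023  1.0419717   1.18169651] [-6.58754594 -1.12382738 12.78958611] 100.85613201785473
```

View pics/a18.png

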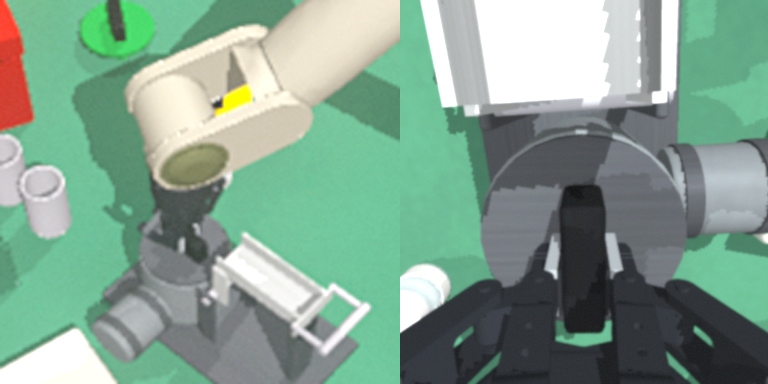

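```bash
python3 -c "
from rig import *
print(sign_off())"
```

```text
the job is handed in; nothing more can be done
None
```

I tipped the feed pan up by its bar to about 1.1 rad and let it back down level. Then I took the grey cap, pushed it in through the slots and twisted it clockwise to its stop. I handed the job in at about 21.4 s, with the cap still gripped at 100 N and pressed home.

Last checks:
- **Pan:** the pictures show it empty and level. I saw slugs inside the drum but never all four at once; the only two detections placed them near its floor, and none showed outside.
- **Press:** the cap stopped moving down at TCP height 0.1187 m. The net push, weight allowed for, is about 15–17 N, against the roughly 9 N needed for flush, so I take the ring to be fully pressed.
- **Twist:** the gripper had turned about 94°. The resisting moment jumped from about 0 to 1.2 N m, so I take the cap to be at its stop.
- **Other things:** I touched nothing else on purpose. The pipes and green look-alike looked in place in the last picture, but the arm hid most of the yellow one, and I did not check the rest again.

One thing disagreed with the description. The fingertips, when shut, sit about 10 mm behind the TCP, not 19 mm ahead of it. My first close on the bar therefore shut just above it without gripping. I went lower for the second grip on the bar and allowed for it on the cap.

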